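# Refit the worktop radio's knob and hold it pressed in

## Task

The radio on the sink counter has been wiped down: first tilt its flat display up to about 45 degrees and leave it standing there by itself. Then take the loose pointer knob, turn it so that its flat-sided bore matches the D-shaped shaft on the radio, push it fully home on the shaft and press it in against the shaft's spring by more than half of its travel. Finish while still holding the knob pressed in (do not let go), and leave the cup, soap dispenser, pan lid and spoon where they are.

Things in the scene. Friction and masses are not known exactly. Their poses are not given: they have to be found in the camera images.
- radio: Grey plastic worktop radio, fixed to the counter (sizes in mm here and below): housing 170 (x) x 300 (y) x 45 high. Origin at the centre of its underside on the counter; z up; its x axis points away from the user (front face at x = -85). The display lies on its top at y = -30 to +130, the D-shaft stands on its top at x = -30, y = -100.
- display_hinge (a point): Point on the display's hinge axis, midway along the display, at radio x = -45, y = +50, 46 above the counter. Its axes turn with the display: x runs from the hinge to the far edge, y along the hinge, z out of the screen face.
- display_lug (a point): Centre of the grey grab lug that stands up from the display's far edge, 100 from the hinge along the display's x and 22 out along its z. The lug is 24 wide (display y), 12 thick (display x) and stands 26 out of the screen face (from 9 to 35 above the hinge along display z). The display is a black panel 110 long, 160 wide, 8 thick, about 0.18 kg. Same axes as display_hinge.
- display (a joint): Angle of the display: 0 = flat on the radio, grows as the far edge is raised and the screen face leans towards the user (-x of the radio); pi/2 would be upright, end stop 1.45 rad. Stiff friction hinge (about 0.35 N m): it stays where it is left. Starts between 0 and 0.2.
- shaft_tip (a point): Centre of the upper end of the vertical steel D-shaft, 67 above the counter when not pressed. Diameter 16, with one flat, 4 from the axis, on the side of this point's +x axis; the flat runs the whole 22 that stand out of the radio's top; the top 3 are tapered as a lead-in. z up.
- spindle (a joint): Rotation of the D-shaft about its vertical axis, counter-clockwise from above; 0 = the flat faces the radio's +x. Turns with light friction (0.06 N m), +-1.2 rad; starts anywhere within +-0.45.
- press (a joint): How far the shaft is pressed down into the radio, m: 0 = out, 0.006 = end stop. A spring pushes back with 4.5 N at the start of the travel and about 10 N at the stop.
- knob: Loose white plastic knob, about 80 g, standing on the counter, bore downwards. Origin: centre of its underside, on the bore's axis; z up. Disc 48 in diameter, 20 high, with a pointer-shaped grip bar on top. Bore from below 14 deep, diameter 18.4, with a flat 5.2 from the axis on the +x side (under the pointer nose), mouth chamfered by 2. The nose must point the way the shaft's flat faces.
- knob_grip (a point): Middle of the knob's grip bar, on its axis, 34 above its underside. The bar is 14 wide (knob y), from 20 to 44 above the underside, its sides parallel from x = -18 to x = +16, then tapering to a pointer nose at x = +32, beyond the disc's rim. With the knob fully home its underside stands 8 above the radio's top (2 when pressed to the stop).
- cup: Terracotta cup, rim diameter 80, 85 high, open upwards; bystander. Origin at the centre of its underside.
- dispenser: White plastic press-button soap dispenser, diameter 68, 166 high; bystander. Origin at the centre of its underside.
- panlid: Enamel pan lid lying flat, diameter 175, 46 high with its knob; bystander. Origin at the centre of its underside.
- spoon: Slotted steel spoon lying flat, handle 180 long and 8 thick along -x, blade 75 x 52 at +x; bystander. Origin under the handle, 58 from the blade's near edge.
Mind the look-alikes: they are no part of the job. There is more than one size of the knob; the job needs the middle-sized.

How it is judged:
By the outcome, as a careful person would: the job done as asked, in the order asked, and still so for the second after the job is handed in, while the arm keeps its last pose, push and grip.
It also fails if it takes over 59 s, if anything falls off the work surface, if the arm or the gripper's body presses on something with over 40 N, if the wrist force passes 120 N, or if a joint passes its speed limit or range.

## Robot

A 6-joint arm with a two-finger parallel gripper is mounted at the origin on the work surface. World frame = base frame: x ahead of the robot, y to its left, z up, the work surface at z = 0. Lengths are in m, angles in rad, forces in N, time in s.
With the tool pointing down it reaches from about 0.375 to 0.75 m from the base axis. Payload 9 kg.
Tool frame: the origin (TCP) lies on the centre line of the jaws, within the pads' length; the fingertips stand 25 mm ahead of it and the grasp point (between the pads) lies 6 mm ahead of it (finger_overhang is the distance from the TCP to the fingertips, in m); z points along the fingers, y is the direction in which the jaws open and shut (so a half turn about z gives the same grasp; the last joint's range is limited). The gripper opens to 85 mm and grips with 20 to 120 N. Pads are 22 mm wide; open, the fingers measure 114 mm over their backs; the gripper's body (76 mm by 85 mm) begins 54 mm behind the grasp point. The pads swing forward as they close: fully open they stand 13 mm farther back than shut.
Start: joints at [1.128, 0.104, 0.097, 1.564, 0, 1.353], TCP at [0.134, 0.585, 0.224] pointing down, gripper open.
Joint ranges: [-2.99, 2.99], [-0.84, 1.86], [-1.1, 1.16], [-1.84, 2.11], [-1.51, 1.56], [-3.14, 3.14]. Speed limits (rad/s): [2.22, 2.22, 2.57, 3.14, 3.14, 3.14].

## Interface

Orientations are given as a unit quaternion [w, x, y, z].
In Python, from bench import read_state, snapshot, sign_off, regions_of, finger_overhang gives the robot as it stands.
- The arm moves only by the tool arm_command, never from a script. Its arguments are lists of equal length, an entry for each row: "translation": the shift along the tool's x, y, z each as a share of 1000 mm, from -1 to 1, a list of three; "rotation": the turn, a rotation vector about the tool's x, y, z each as a share of 180 degrees, from -1 to 1, a list of three. A call has 1 to 20 rows; each row is the pose to reach, as a shift and turn from the pose commanded when the call began, along the tool's axes at that moment, turning the shorter way round; what a row does not reach only later rows make up. A row lasts 1/8 s, in which the tool goes at most 62.5 mm and 10.7 degrees, less where a joint would pass 70% of its speed; a pose out of reach is approached as far as the arm can. A call with a number of a shift or a turn outside -1 to 1 is refused whole. A call with a gripper value outside its range is refused whole. "gripper" is the closure, from 0 (fully open) to 1 (shut), set as the call begins (left out, the last holds). The fingers move at their own pace and stop on an object; "squeeze" is the grip in N (left out, the last holds). Time passes only in rows, so rows that repeat a pose let the fingers close. It gives the time, the measured TCP pose, the force and the opening at its end, in the units of the state.
- read_state(): the state, without advancing time (a new reading comes with each control period).
- snapshot(name): name is "side" or "top"; returns a dict with "pixels" (384x512x3 uint8, blue, green, red), "intrinsics" (3x3 intrinsics, pixels), "k1" (the pictures are not rectified: a ray, as slopes to the right and down, at radius r is drawn at 1 + k1 r^2 times it, then the intrinsics apply), "pose" (4x4, takes a point from camera to world coordinates). Camera axes: x right, y up, looking along -z (the intrinsics and any distortion apply to the point x, -y, -z); pixel columns grow to the right and rows downward; lengths in m; the calibration is good to about 2 mm. A picture is of the moment at which its call begins. There is no depth.
- sign_off(): hands the job in, once; it reports no verdict.
Trained networks look in a picture, given as the dict that the camera call returned (one of the last four; its "shot" number tells which), for a name from the list of things; names that differ only in an ending like _2 or _b are one class to them, and where a whole thing is asked for, a point or a joint stands for the part that bears it (a point fixed in the world has none). Each returns a list of dicts, best first, with "confidence" (0 to 1); they miss things now and then, are a little off and sometimes report something else, mostly with a low value. They report only what shows in the picture. A call takes as long as a camera call. They do not tell look-alikes from the thing itself.
- regions_of(picture, label): "mask" (384x512 bool, what is visible of it) and "at" ([column, row] in pixels, amid what is visible of it).
The state is a dict: "time_s": time; "joint_positions": joint angles; "joint_velocities": joint speeds; "joint_efforts": joint torques, N m; "tool_pos": TCP position; "ee_rot": TCP orientation; "ft_force": force on the tool from outside, world axes, zero at the start; "torque": the same for the moment, N m; "grip_width": finger opening in m.
Only numpy, scipy, OpenCV 4.12 (cv2) and the standard library are available. Lean on these libraries where they do the work, as an engineer would, in place of code of your own. Each camera call takes 0.05 s, during which the arm holds its last target.

## Working session

There is one attempt and no reset: what is moved stays moved. The work goes in short steps, Python scripts to look and compute and a tool call to move; the robot and the scene stay as the last step left them, time stands still between calls to the robot, and variables do not carry over. Pictures are saved under pics/ and viewed, and the job is handed in when it is done.

Besides the shell and the picture viewer there is one more tool, called after "Emit:" by a JSON object that holds its "name" and its "arguments". arm_command: Moves the arm, as the interface text tells. Its arguments: {"type":"object","properties":{"translation":{"type":"array","items":{"type":"array","items":{"type":"number","minimum":-1,"maximum":1}}},"rotation":{"type":"array","items":{"type":"array","items":{"type":"number","minimum":-1,"maximum":1}}},"gripper":{"type":"number"},"squeeze":{"type":"number"}},"required":["translation","rotation"]}

```bash
ls; mkdir -p pics
python3 - <<'E'
from bench import *
import cv2
print(read_state()); print(finger_overhang)
for n in("side","top"):
    s=snapshot(n); cv2.imwrite(f"pics/{n}0.png",s["pixels"]); print(n,s["intrinsics"],s["k1"],s["pose"],s["shot"])
E
```

```text
pics
{'time_s': 0.0, 'joint_positions': array([ 1.12828155e+00,  1.04697673e-01,  9.64890442e-02,  1.56386179e+00,
       -8.04201913e-06,  1.35308959e+00]), 'joint_velocities': array([-0.00046488,  0.00078684, -0.00139403,  0.00120519,  0.00033458,
        0.00043149]), 'joint_efforts': array([ 1.72210643e-03, -5.56950903e+01,  5.03634131e+01,  1.76758342e-02,
       -3.48896829e-04,  7.09055001e-06]), 'tool_pos': array([0.13360935, 0.58460877, 0.22343414]), 'ee_rot': array([-2.02693485e-04,  1.12167447e-01,  9.93689115e-01, -6.03953969e-04]), 'ft_force': array([0.52676261, 0.15775088, 0.00741572]), 'torque': array([ 0.01738095, -0.08368732,  0.01410065]), 'grip_width': 0.08534201674888656}
0.025
side [[464.70629627   0.         253.29412886]
 [  0.         464.70629627 194.11340066]
 [  0.           0.           1.        ]] 0.02150431663052448 [[ 0.6689858   0.38618949 -0.63507139 -0.32844452]
 [-0.74307653  0.32774461 -0.58345586 -0.79151899]
 [-0.0171833   0.86223033  0.50622484  0.7702308 ]
 [ 0.          0.          0.          1.        ]] 1
top [[359.06643489   0.         249.0712403 ]
 [  0.         359.06643489 197.42521738]
 [  0.           0.           1.        ]] -0.003374443566611825 [[ 1.97536505e-02  9.97055199e-01 -7.40994222e-02  4.57107717e-01]
 [-9.99803576e-01  1.98189103e-02  1.45442040e-04  2.02173964e-02]
 [ 1.61358355e-03  7.40819943e-02  9.97250848e-01  1.13665476e+00]
 [ 0.00000000e+00  0.00000000e+00  0.00000000e+00  1.00000000e+00]] 2
```

View pics/side0.png

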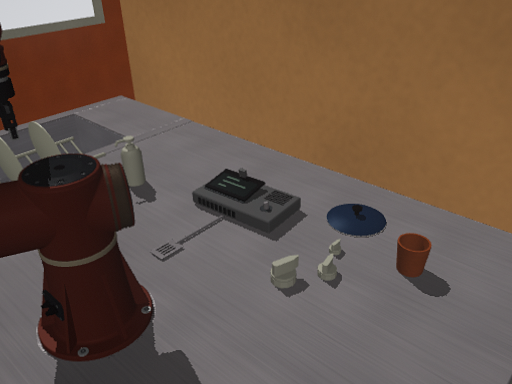

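View pics/top0.png

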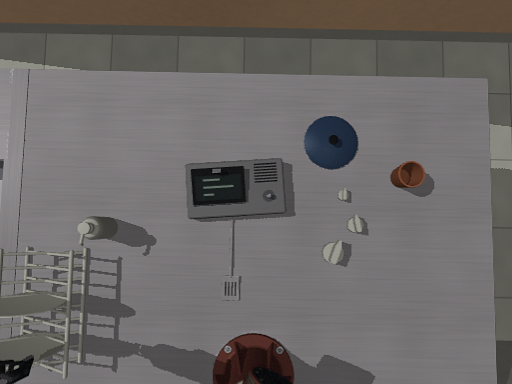

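Side: radio (245,198) with the display, lug (243,173), shaft (266,207) and three knobs; the middle one is at (327,267). In the top view it is at (355,225), the shaft at (268,196), and the lug at (216,171). Next I'll zoom in and run the networks.

```bash
cat > h.py <<'E'
from bench import *
import cv2, numpy as np
from scipy.optimize import least_squares
from scipy.spatial.transform import Rotation as R
def proj(s,P):
    P=np.atleast_2d(P); T=np.linalg.inv(s["pose"]); c=P@T[:3,:3].T+T[:3,3]
    u=c[:,0]/-c[:,2]; v=-c[:,1]/-c[:,2]; f=1+s["k1"]*(u*u+v*v); K=s["intrinsics"]
    return np.stack([K[0,0]*u*f+K[0,2],K[1,1]*v*f+K[1,2]],1)
def ray(s,px):
    K=s["intrinsics"]; x=(px[0]-K[0,2])/K[0,0]; y=(px[1]-K[1,2])/K[1,1]
    a,b=x,y
    for _ in range(5): f=1+s["k1"]*(a*a+b*b); a,b=x/f,y/f
    d=s["pose"][:3,:3]@np.array([a,-b,-1]); return s["pose"][:3,3],d/np.linalg.norm(d)
def onz(s,px,z):
    o,d=ray(s,px); return o+d*(z-o[2])/d[2]
def tri(pairs):
    A=np.zeros((3,3));b=np.zeros(3);L=[]
    for s,p in pairs:
        o,d=ray(s,p);M=np.eye(3)-np.outer(d,d);A+=M;b+=M@o;L.append((o,M))
    X=np.linalg.solve(A,b); return X,[np.linalg.norm(M@(X-o)) for o,M in L]
def zoom(s,c,w,name,k=8):
    x,y=c; im=s["pixels"][max(0,y-w*3//4):y+w*3//4,max(0,x-w):x+w]
    cv2.imwrite("pics/"+name,cv2.resize(im,None,fx=k,fy=k,interpolation=cv2.INTER_CUBIC))
E
python3 - <<'E'
from h import *
import pickle
S={n:snapshot(n) for n in("side","top")}
pickle.dump(S,open("s0.pkl","wb"))
for n,s in S.items():
    for l in("radio","display_lug","display","shaft_tip","knob","knob_grip"):
        print(n,l,[(np.round(r["at"],1).tolist(),int(r["mask"].sum()),round(r["confidence"],2)) for r in regions_of(s,l)][:5])
zoom(S["side"],(245,198),64,"z1.png",6);zoom(S["top"],(237,188),60,"z2.png",6)
zoom(S["side"],(315,262),50,"z3.png");zoom(S["top"],(345,225),50,"z4.png")
print(read_state()["time_s"])
E
```

```text
side radio [([247.0, 197.6], 3917, 0.58)]
side display_lug [([238.2, 184.8], 1103, 0.89), ([326.4, 268.1], 366, 0.56)]
side display [([237.0, 182.9], 1099, 0.89)]
side shaft_tip [([247.7, 197.7], 3930, 0.66), ([413.3, 256.9], 1217, 0.58), ([133.7, 161.5], 939, 0.45)]
side knob [([327.8, 268.6], 371, 0.85), ([282.9, 272.1], 725, 0.64), ([336.0, 249.0], 125, 0.59)]
side knob_grip [([288.0, 271.9], 762, 0.9), ([327.9, 272.6], 342, 0.75)]
top radio [([232.8, 188.0], 5424, 0.83)]
top display_lug [([216.5, 185.8], 1919, 0.62)]
top display [([217.9, 185.7], 1845, 0.69)]
top shaft_tip []
top knob [([356.9, 222.5], 225, 0.64), ([332.6, 250.9], 392, 0.57)]
top knob_grip [([333.5, 250.1], 381, 0.72), ([353.8, 224.4], 198, 0.7), ([341.3, 192.4], 80, 0.52)]
0.8
```

View pics/z1.png

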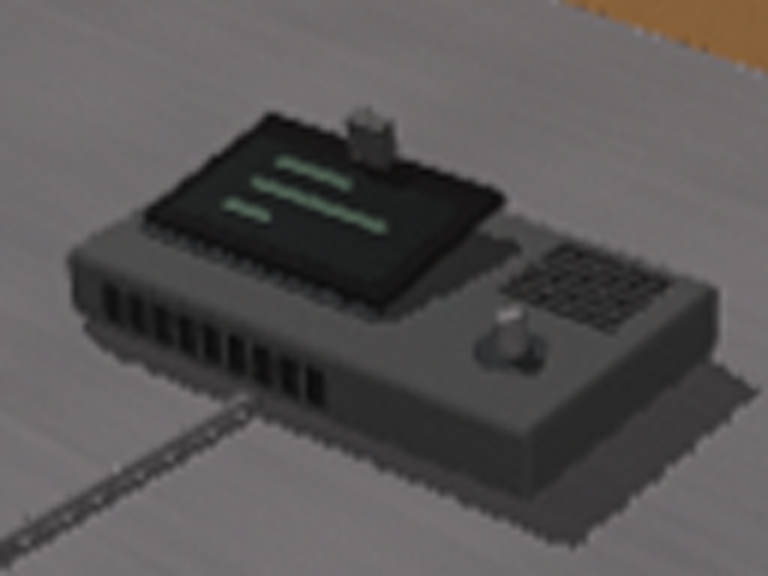

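View pics/z2.png

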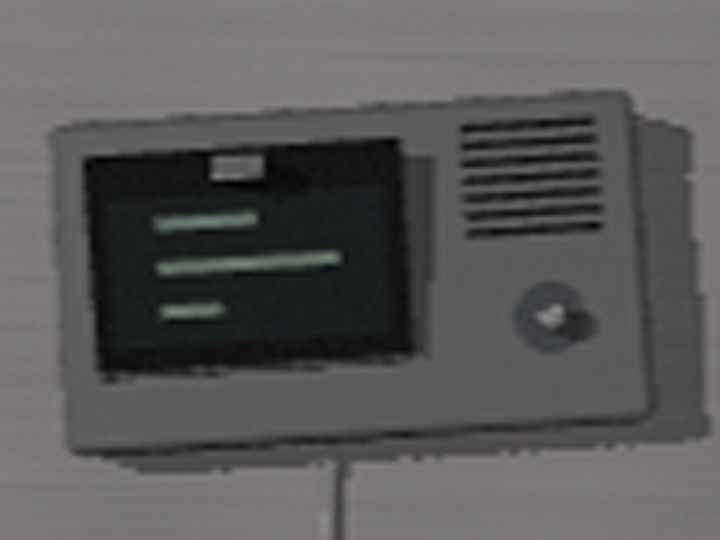

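View pics/z3.png

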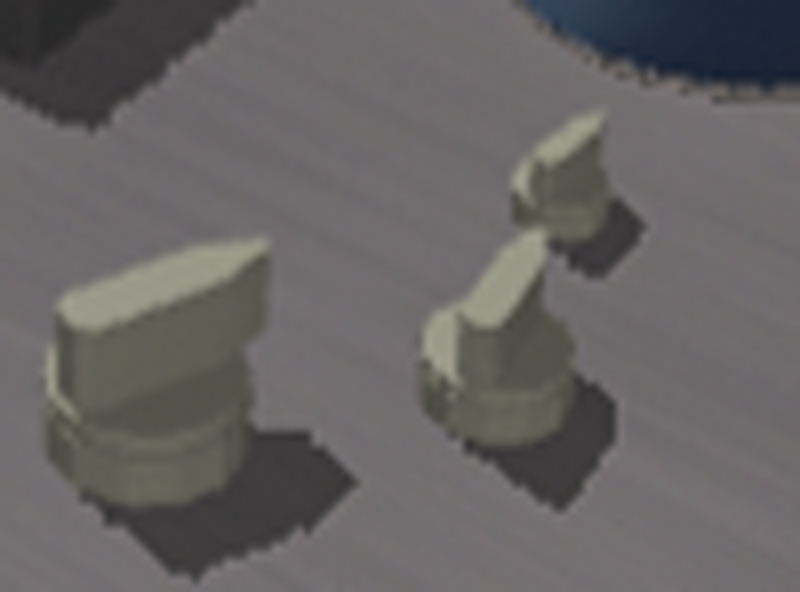

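View pics/z4.png

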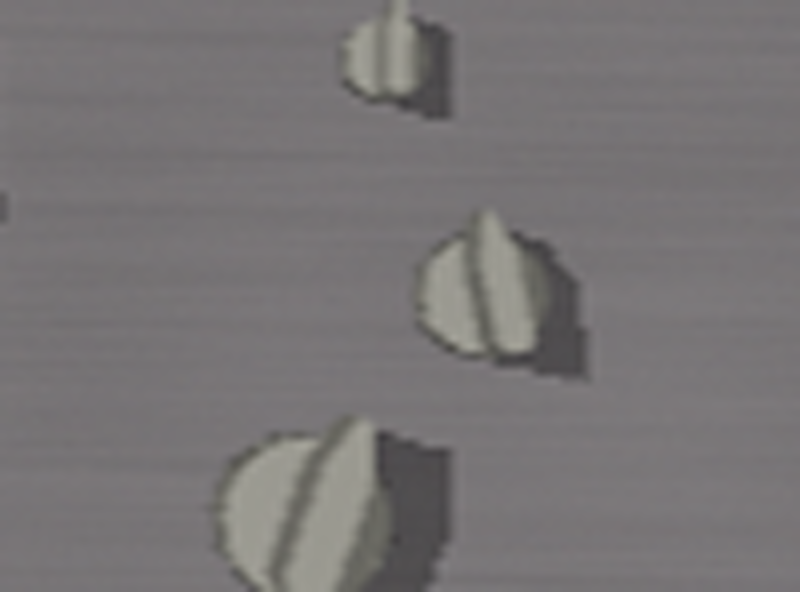

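```bash
cat > fit0.py <<'E'
from h import *
import pickle
S=pickle.load(open("s0.pkl","rb"))
def zp(z,o,k): return np.array(o)+(np.array(z)+.5)/k-.5
O={"z1":("side",(181,150),6),"z2":("top",(177,143),6),"z3":("side",(265,225),8),"z4":("top",(295,188),8)}
def W(p,x,y,yaw,z=0): return R.from_euler("z",yaw).apply(p)+[x,y,z]
rad=[("z2",(650,415),(-85,-150,45)),("z2",(625,95),(85,-150,45)),("z2",(72,450),(-85,150,45)),("z2",(52,130),(85,150,45)),
("z1",(527,433),(-85,-150,45)),("z1",(718,292),(85,-150,45)),("z1",(70,257),(-85,150,45)),("z1",(527,497),(-85,-150,0)),
("z1",(511,312),(-30,-100,67)),("z2",(550,313),(-30,-100,67))]
def fit(L,free_z):
    def f(p):
        e=[]
        for v,z,P in L:
            n,o,k=O[v]; e.append(proj(S[n],W(np.array(P)/1000,p[0],p[1],p[2],p[3] if free_z else 0))[0]-zp(z,o,k))
        return np.ravel(e)
    r=least_squares(f,[0.45,-.0,0,0],loss="soft_l1"); return r.x,f(r.x).reshape(-1,2)
for fz in(0,1):
    p,e=fit(rad,fz); print("radio",p.round(4)); print(e.round(1).tolist())
p,e=fit(rad,0)
disp=[("z1",(270,113),(110,80,9)),("z1",(505,198),(110,-80,9)),("z1",(145,212),(0,80,9)),("z1",(385,308),(0,-80,9)),
("z2",(86,158),(110,80,9)),("z2",(398,140),(110,-80,9)),("z1",(370,115),(100,0,35)),("z2",(237,167),(100,0,35))]
def g(q):
    e=[]
    for v,z,P in disp:
        P=np.array(P)/1000; a=q[0]
        Q=np.array([P[0]*np.cos(a)-P[2]*np.sin(a)-.045,P[1]+.05,P[0]*np.sin(a)+P[2]*np.cos(a)+.046])
        n,o,k=O[v]; e.append(proj(S[n],W(Q,*p[:3]))[0]-zp(z,o,k))
    return np.ravel(e)
r=least_squares(g,[0.1]); print("disp",r.x,g(r.x).reshape(-1,2).round(1).tolist())
print("shaft tri",tri([("side",0)] and [(S["side"],zp((511,312),*O["z1"][1:])),(S["top"],zp((550,313),*O["z2"][1:]))]))
print("lug tri",tri([(S["side"],zp((370,115),*O["z1"][1:])),(S["top"],zp((237,167),*O["z2"][1:]))]))
print("shaft model",W(np.array([-.03,-.1,.067]),*p[:3]))
kn=[("z3",(548,232),(32,0,44)),("z3",(460,312),(-18,7,44)),("z3",(500,326),(-18,-7,44)),("z4",(488,212),(32,0,44)),("z4",(496,348),(-18,7,44)),("z4",(538,346),(-18,-7,44))]
for fz in(0,1):
    q,e=fit(kn,fz); print("knob",q.round(4)); print(e.round(1).tolist())
E
python3 fit0.py
python3 - <<'E'
from h import *
import pickle
S=pickle.load(open("s0.pkl","rb"))
zoom(S["side"],(266,207),12,"z5.png",30);zoom(S["top"],(268,195),12,"z6.png",30)
E
```

```text
radio [0.5669 0.0649 0.0818 0.    ]
[[0.6, 0.8], [0.9, -1.1], [-1.7, 1.1], [-1.1, -1.0], [0.2, 0.3], [1.0, -1.5], [-1.4, -1.6], [0.2, 2.8], [-0.1, 0.0], [0.1, 0.2]]
radio [ 0.5675  0.0653  0.0823 -0.0024]
[[0.4, 0.6], [0.7, -1.2], [-1.7, 0.9], [-1.1, -1.0], [0.3, 0.9], [1.0, -0.9], [-1.3, -1.1], [0.3, 3.4], [-0.0, 0.6], [-0.1, 0.0]]
disp [0.11596646] [[0.4, -0.0], [0.4, -0.6], [-1.0, -0.0], [-1.2, -0.7], [-1.1, -0.2], [0.1, -0.4], [-0.0, 0.9], [-0.1, -0.3]]
shaft tri (array([ 0.54572489, -0.03706957,  0.06673094]), [np.float64(5.819435654186673e-05), np.float64(5.819435654183175e-05)])
lug tri (array([0.61175139, 0.11780312, 0.09641985]), [np.float64(0.0002373695964690574), np.float64(0.00023736959646895094)])
shaft model [ 0.54518002 -0.0372671   0.067     ]
knob [ 0.4611 -0.3115  0.1795  0.    ]
[[-0.1, 0.0], [0.1, -0.0], [0.4, 0.1], [0.3, 0.5], [-0.0, 0.1], [-0.7, -0.4]]
knob [ 4.610e-01 -3.115e-01  1.796e-01  3.000e-04]
[[-0.1, -0.0], [0.1, -0.1], [0.3, 0.0], [0.3, 0.5], [0.0, 0.1], [-0.7, -0.3]]
```

View pics/z5.png

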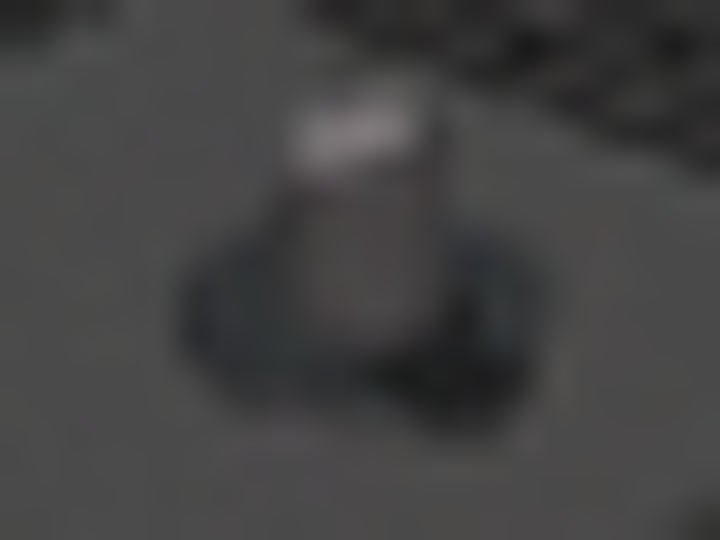

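View pics/z6.png

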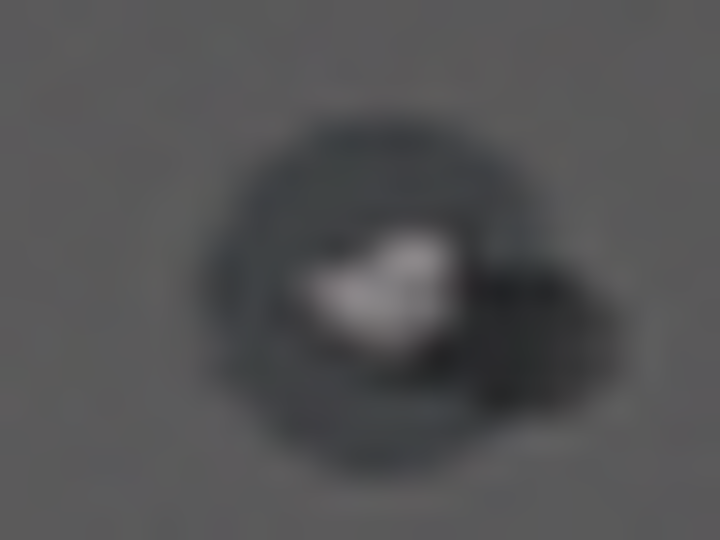

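```bash
cat >> h.py <<'E'
RX,RY,RYAW=0.5672,0.0651,0.082
def tooldown(yawy): # tool z down, tool y at world yaw yawy
    y=np.array([np.cos(yawy),np.sin(yawy),0]); z=np.array([0,0,-1.]); return R.from_matrix(np.stack([np.cross(y,z),y,z],1))
def disp_pose(th,dx=.1,dz=.038,dy=0.):
    a=th; Rr=R.from_euler("z",RYAW); Rd=Rr*R.from_euler("y",-a)
    hinge=Rr.apply([-.045,.05,.046])+[RX,RY,0]
    pos=hinge+Rd.apply([dx,dy,dz])
    y=Rd.apply([0,1,0]); z=-Rd.apply([0,0,1]); return pos,R.from_matrix(np.stack([np.cross(y,z),y,z],1))
def cur():
    s=read_state(); q=s["ee_rot"]; return s["tool_pos"],R.from_quat([q[1],q[2],q[3],q[0]]),s
def rel(pos,rot,base=None):
    p,r,_=cur() if base is None else (*base,0)
    t=r.inv().apply(np.array(pos)-p); w=(r.inv()*rot).as_rotvec()/np.pi
    return t.round(4).tolist(),w.round(4).tolist()
E
cat > a.py <<'E'
from h import *
p,r,s=cur(); print(p)
P,Q=disp_pose(.116,dz=.038); print(P, rel([.25,.5,.26],tooldown(RYAW+np.pi/2)))
P2,Q2=disp_pose(.116,dz=.10); print(P2,rel(P2,Q2)); print(rel(P,Q))
E
python3 a.py
```

```text
[0.13375465 0.58493466 0.22424985]
[0.61286666 0.11902165 0.09531863] ([-0.1323, -0.0569, -0.0358], [0.0, 0.0, -0.0977])
[0.60571489 0.11843389 0.15690196] ([-0.5641, -0.3496, 0.0673], [-0.0056, -0.0366, -0.0976])
([-0.5709, -0.3474, 0.1289], [-0.0056, -0.0366, -0.0976])
```

Emit:
{"name": "arm_command", "arguments": {"translation": [[-0.05,-0.03,-0.05],[-0.1,-0.06,-0.05],[-0.15,-0.09,-0.05],[-0.2,-0.125,-0.05],[-0.25,-0.155,-0.05],[-0.3,-0.186,-0.04],[-0.35,-0.217,-0.03],[-0.4,-0.248,-0.01],[-0.45,-0.279,0.01],[-0.5,-0.31,0.03],[-0.54,-0.335,0.05],[-0.564,-0.35,0.067],[-0.564,-0.35,0.067],[-0.564,-0.35,0.067]], "rotation": [[0,0,-0.01],[0,0,-0.02],[0,0,-0.03],[0,0,-0.04],[0,0,-0.05],[0,0,-0.06],[0,0,-0.07],[0,0,-0.08],[0,0,-0.09],[0,-0.01,-0.0976],[-0.003,-0.02,-0.0976],[-0.0056,-0.0366,-0.0976],[-0.0056,-0.0366,-0.0976],[-0.0056,-0.0366,-0.0976]], "gripper": 0.45, "squeeze": 40}}

```text
time_s: 2.55
tool_pos: [0.6053, 0.1185, 0.1579]
ee_rot: [0.058, -0.041, 0.997, 0.002]
ft_force: [0.1, 0.6, 0.6]
grip_width: 0.0468
```

```bash
python3 a.py
python3 - <<'E'
from h import *
s=snapshot("side"); cv2.imwrite("pics/a1.png",cv2.resize(s["pixels"][110:260,150:350],None,fx=4,fy=4,interpolation=2))
E
```

```text
[0.60526182 0.11852685 0.15791947]
[0.61286666 0.11902165 0.09531863] ([0.3088, 0.4094, -0.1386], [0.0, 0.0368, 0.0001])
[0.60571489 0.11843389 0.15690196] ([-0.0003, -0.0001, 0.0011], [0.0001, -0.0001, 0.0001])
([-0.0003, -0.0001, 0.0631], [0.0001, -0.0001, 0.0001])
```

View pics/a1.png

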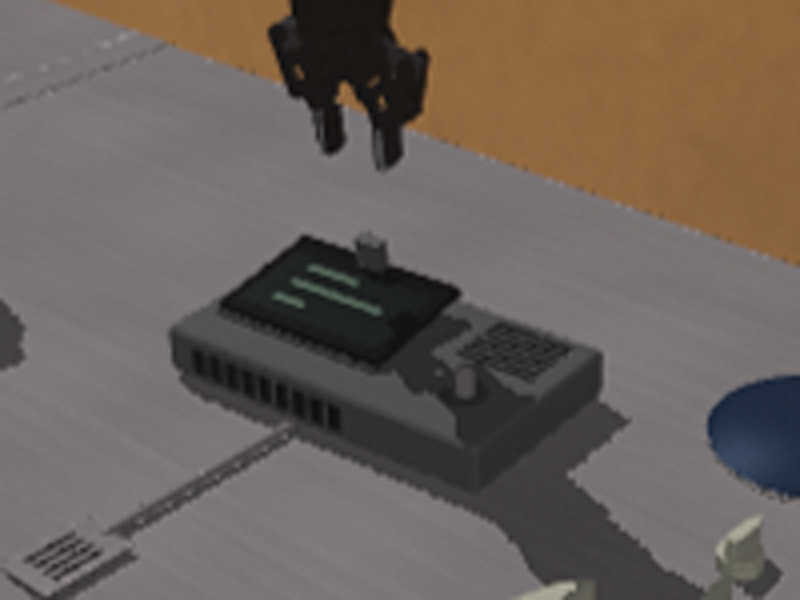

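The open fingers straddle the lug (371,250 in the crop) from above. I'll lower them and close.

Emit:
{"name": "arm_command", "arguments": {"translation": [[0,0,0.02],[0,0,0.04],[0,0,0.052],[0,0,0.06],[0,0,0.06]], "rotation": [[0,0,0],[0,0,0],[0,0,0],[0,0,0],[0,0,0]]}}

```text
time_s: 3.22
tool_pos: [0.6121, 0.1186, 0.0968]
ee_rot: [0.057, -0.041, 0.998, 0.002]
ft_force: [0.3, -0.7, -0.3]
grip_width: 0.0468
```

Emit:
{"name": "arm_command", "arguments": {"translation": [[0,0,0],[0,0,0],[0,0,0],[0,0,0],[0,0,0]], "rotation": [[0,0,0],[0,0,0],[0,0,0],[0,0,0],[0,0,0]], "gripper": 1.0, "squeeze": 40}}

```text
time_s: 3.85
tool_pos: [0.6125, 0.1186, 0.0977]
ee_rot: [0.058, -0.041, 0.997, 0.002]
ft_force: [0.5, -0.4, 0.3]
grip_width: -0.0001
```

```bash
cat > b.py <<'E'
from h import *
p,r,s=cur()
dz=.0395
# base: pose model at current th0
th0=.116
b=disp_pose(th0,dz=dz); print(p,b[0],s["ft_force"],s["torque"])
for t in np.linspace(th0,.80,11)[1:]: print(round(t,3),*rel(*disp_pose(t,dz=dz),base=b))
E
python3 b.py
```

```text
[0.6124775  0.11859072 0.09767517] [0.61269363 0.11900743 0.09680854] [ 0.46549473 -0.4177923   0.3378717 ] [-0.02588368  0.11242232 -0.00473005]
0.184 [0.0029, -0.0, -0.0067] [-0.0, -0.0218, -0.0]
0.253 [0.0063, 0.0, -0.0133] [-0.0, -0.0435, -0.0]
0.321 [0.0101, 0.0, -0.0195] [-0.0, -0.0653, -0.0]
0.39 [0.0144, -0.0, -0.0256] [-0.0, -0.0871, -0.0]
0.458 [0.019, 0.0, -0.0312] [-0.0, -0.1089, -0.0]
0.526 [0.0241, -0.0, -0.0366] [-0.0, -0.1306, 0.0]
0.595 [0.0294, 0.0, -0.0416] [-0.0, -0.1524, -0.0]
0.663 [0.0352, -0.0, -0.0463] [-0.0, -0.1742, -0.0]
0.732 [0.0412, -0.0, -0.0505] [-0.0, -0.196, -0.0]
0.8 [0.0475, 0.0, -0.0543] [-0.0, -0.2177, -0.0]
```

Grip width reads 0, so the fingers missed the lug. I'll look.

Run:
```python
from h import *
for n in("side","top"):
    s=snapshot(n); c=proj(s,[[.612,.118,.09]])[0].astype(int); print(n,c)
    zoom(s,tuple(c),50,f"b_{n}.png",8)
```

```text
side [242 170]
top [216 170]
```

View pics/b_side.png

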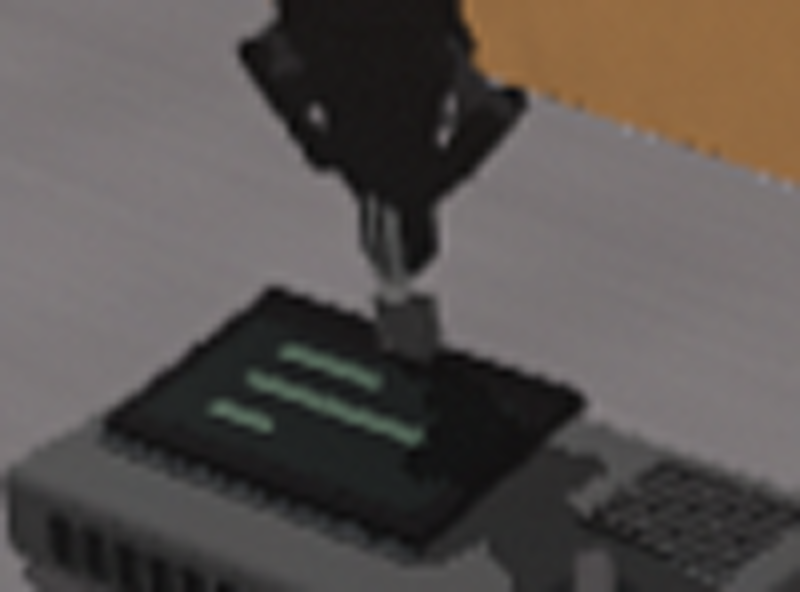

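View pics/b_top.png

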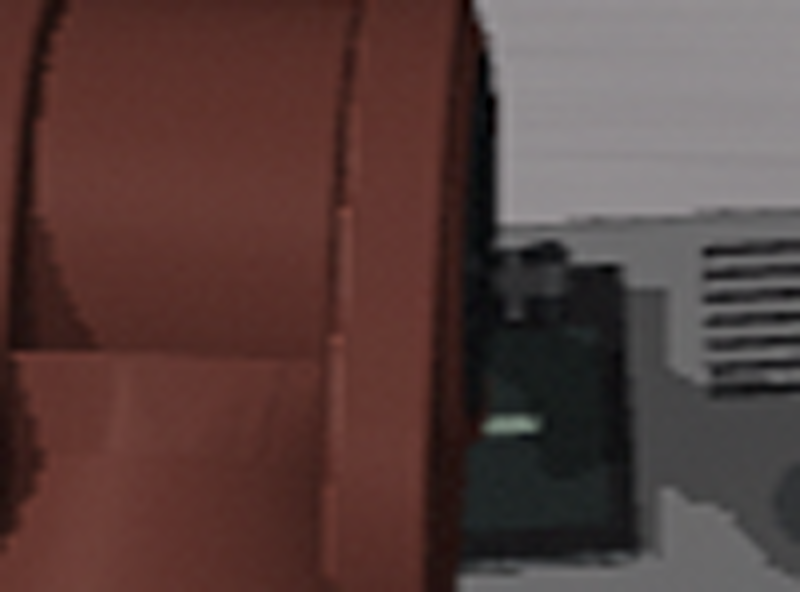

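Run:
```python
from h import *
p,r,s=cur(); print(p,s["grip_width"])
S=snapshot("side")
for nm,P in [("tcp",p),("tip",p+r.apply([0,0,.025])),("tip+10",p+r.apply([0,0,.012])),("lugtop",disp_pose(.116,.1,.035)[0]),("lugbot",disp_pose(.116,.1,.009)[0]),("lugfrontedge",disp_pose(.116,.094,.035)[0])]:
    c=proj(S,P)[0]; print(nm,P.round(4),c.round(1),((c-[192,133])*8+3.5).round())
```

```text
[0.61247291 0.11859271 0.09761471] 3.473763355759632e-05
tcp [0.6125 0.1186 0.0976] [242.1 168.3] [405. 286.]
tip [0.6154 0.1188 0.0728] [242.9 174.9] [411. 338.]
tip+10 [0.6139 0.1187 0.0857] [242.5 171.4] [408. 311.]
lugtop [0.6132 0.1191 0.0923] [242.2 169.6] [405. 296.]
lugbot [0.6162 0.1193 0.0665] [243.1 176.4] [412. 351.]
lugfrontedge [0.6073 0.1186 0.0916] [241.1 170.5] [396. 304.]
```

Run:
```python
from h import *
p,r,s=cur(); 
S=snapshot("side")
p=np.array([.6053,.1185,.1579])
for nm,w in [("L",.0234),("R",-.0234)]:
  for k in (-.02,0,.012,.025):
    P=p+r.apply([0,w,k]); print(nm,k,((proj(S,P)[0]-[150,110])*4+1.5).round())
print([ (x["at"],x["confidence"]) for x in regions_of(S,"display_lug")])
```

```text
L -0.02 [335. 138.]
L 0 [338. 161.]
L 0.012 [340. 174.]
L 0.025 [342. 188.]
R -0.02 [383. 153.]
R 0 [385. 176.]
R 0.012 [387. 189.]
R 0.025 [388. 204.]
[([237.7, 185.1], 0.71)]
```

Run:
```python
import cv2
a=cv2.imread("pics/b_side.png"); cv2.imwrite("pics/b2.png",cv2.convertScaleAbs(a[150:400,280:540],alpha=2.2,beta=20).repeat(2,0).repeat(2,1))
a=cv2.imread("pics/a1.png"); cv2.imwrite("pics/a2.png",cv2.convertScaleAbs(a[0:300,220:480],alpha=2.2,beta=20).repeat(2,0).repeat(2,1))
```

```text
(no output)
```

View pics/b2.png

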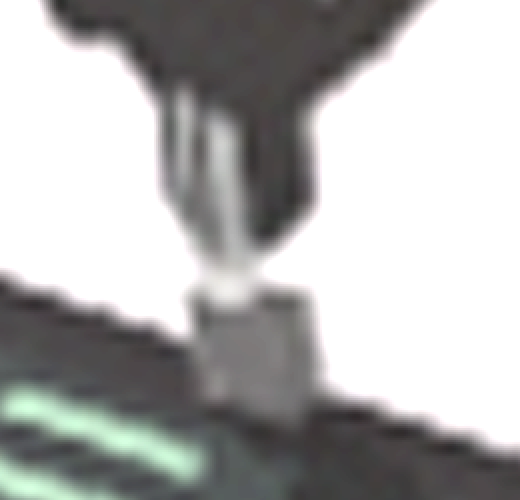

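View pics/a2.png

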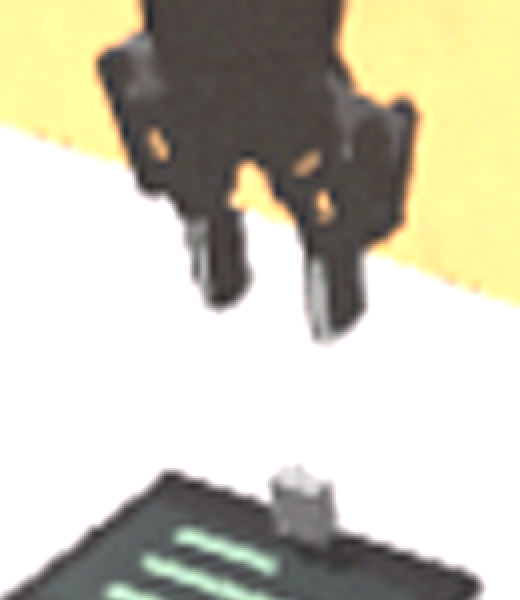

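Run:
```python
from h import *
import pickle
S=pickle.load(open("s0.pkl","rb"))
p=np.array([0.13375465,0.58493466,0.22424985]); q=[-2.02693485e-04,1.12167447e-01,9.93689115e-01,-6.03953969e-04]
r=R.from_quat([q[1],q[2],q[3],q[0]])
for n in S:
  for w in(-.0425,.0425):
    for k in(0,.012,.025): print(n,w,k,proj(S[n],p+r.apply([0,w,k]))[0].round(1))
a=cv2.convertScaleAbs(S["side"]["pixels"][0:160,0:80],alpha=2.5,beta=20); cv2.imwrite("pics/c1.png",cv2.resize(a,None,fx=3.7,fy=3.7,interpolation=2))
a=cv2.convertScaleAbs(S["top"]["pixels"][284:384,0:100],alpha=2.5,beta=20); cv2.imwrite("pics/c2.png",cv2.resize(a,None,fx=5,fy=5,interpolation=2))
```

```text
side -0.0425 0 [ 16.7 144.8]
side -0.0425 0.012 [ 17.8 148.6]
side -0.0425 0.025 [ 19.1 152.7]
side 0.0425 0 [ 10.5 135.5]
side 0.0425 0.012 [ 11.6 139.1]
side 0.0425 0.025 [ 12.9 143.1]
top -0.0425 0 [ 34. 355.]
top -0.0425 0.012 [ 36.8 353.2]
top -0.0425 0.025 [ 39.8 351.4]
top 0.0425 0 [  1.1 346.4]
top 0.0425 0.012 [  4.4 344.7]
top 0.0425 0.025 [  7.8 343. ]
```

View pics/c1.png

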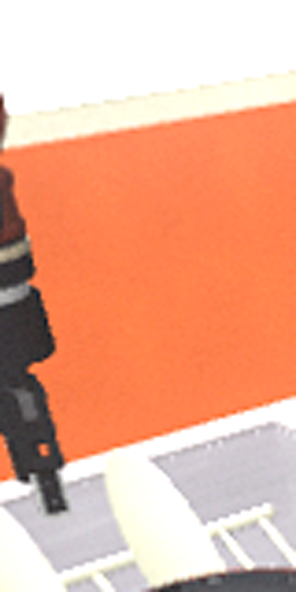

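View pics/c2.png

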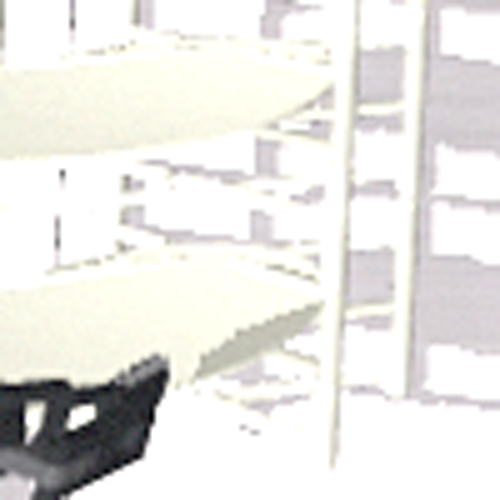

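Both views agree with each other, but not with the text. The shut fingertips show at about the reported TCP, not 25 mm ahead of it, and when open they sit about 8–13 mm behind it. The lug is also unmoved and just below the shut tips. So I'll treat the overhang as about 0, reopen, go about 27 mm lower and watch the force.

Emit:
{"name": "arm_command", "arguments": {"translation": [[0,0,0],[0,0,0],[0,0,0],[0,0,0],[0,0,0]], "rotation": [[0,0,0],[0,0,0],[0,0,0],[0,0,0],[0,0,0]], "gripper": 0.45}}

```text
time_s: 4.72
tool_pos: [0.6125, 0.1186, 0.0976]
ee_rot: [0.058, -0.041, 0.997, 0.002]
ft_force: [0.1, -0.1, 0.0]
grip_width: 0.0472
```

Emit:
{"name": "arm_command", "arguments": {"translation": [[0,0,0.01],[0,0,0.02],[0,0,0.026],[0,0,0.026]], "rotation": [[0,0,0],[0,0,0],[0,0,0],[0,0,0]]}}

```text
time_s: 5.22
tool_pos: [0.6149, 0.1188, 0.0708]
ee_rot: [0.057, -0.041, 0.998, 0.002]
ft_force: [0.5, 0.7, 0.3]
grip_width: 0.0468
```

Run:
```python
from h import *
s=snapshot("side"); cv2.imwrite("pics/d1.png",cv2.resize(cv2.convertScaleAbs(s["pixels"][130:210,190:290],alpha=2.,beta=20),None,fx=7,fy=7,interpolation=2))
```

```text
(no output)
```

View pics/d1.png

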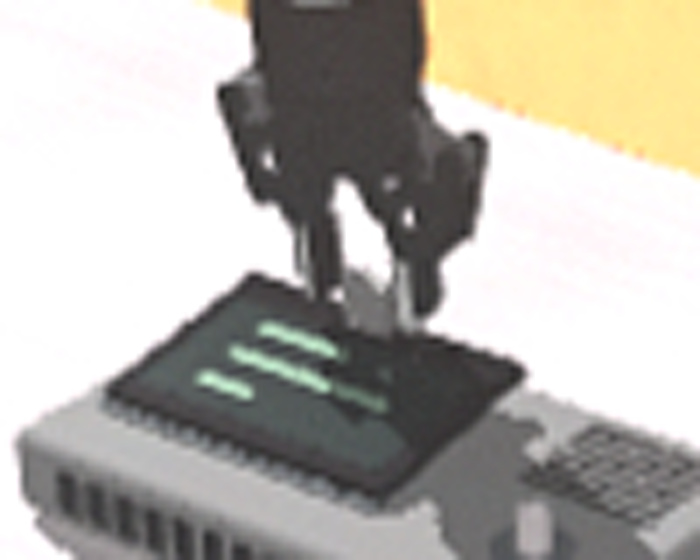

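The fingers now straddle the lug (365,300 in the crop), so I'll close.

Emit:
{"name": "arm_command", "arguments": {"translation": [[0,0,0],[0,0,0],[0,0,0],[0,0,0]], "rotation": [[0,0,0],[0,0,0],[0,0,0],[0,0,0]], "gripper": 1.0, "squeeze": 40}}

```text
time_s: 5.78
tool_pos: [0.6157, 0.12, 0.0723]
ee_rot: [0.058, -0.042, 0.997, 0.003]
ft_force: [0.1, 5.6, -0.2]
grip_width: 0.0231
```

```bash
sed -i 's/dz=.0395/dz=.013/; s/,.80,11/,.80,13/' b.py; python3 b.py
```

```text
[0.61569835 0.12002803 0.07231347] [0.61575043 0.11925865 0.07048664] [ 0.05054802  5.59449646 -0.2357408 ] [1.04657464 0.05528725 0.11974048]
0.173 [0.0009, 0.0, -0.0057] [-0.0, -0.0181, -0.0]
0.23 [0.0021, 0.0, -0.0113] [-0.0, -0.0363, -0.0]
0.287 [0.0037, 0.0, -0.0168] [-0.0, -0.0544, -0.0]
0.344 [0.0055, 0.0, -0.0223] [-0.0, -0.0726, -0.0]
0.401 [0.0077, -0.0, -0.0276] [0.0, -0.0907, -0.0]
0.458 [0.0102, 0.0, -0.0328] [-0.0, -0.1089, -0.0]
0.515 [0.0129, 0.0, -0.0378] [-0.0, -0.127, -0.0]
0.572 [0.0159, -0.0, -0.0427] [-0.0, -0.1451, 0.0]
0.629 [0.0193, -0.0, -0.0474] [-0.0, -0.1633, -0.0]
0.686 [0.0228, 0.0, -0.0519] [0.0, -0.1814, -0.0]
0.743 [0.0266, 0.0, -0.0562] [0.0, -0.1996, -0.0]
0.8 [0.0307, 0.0, -0.0603] [-0.0, -0.2177, -0.0]
```

Emit:
{"name": "arm_command", "arguments": {"translation": [[0.001,0.001,-0.006],[0.002,0.001,-0.0113],[0.0037,0.001,-0.0168],[0.0055,0.001,-0.0223],[0.0077,0.001,-0.0276],[0.0102,0.001,-0.0328],[0.0102,0.001,-0.0328]], "rotation": [[0,-0.018,0],[0,-0.036,0],[0,-0.0544,0],[0,-0.0726,0],[0,-0.0907,0],[0,-0.1089,0],[0,-0.1089,0]]}}

```text
time_s: 6.65
tool_pos: [0.6012, 0.1189, 0.1037]
ee_rot: [0.227, -0.04, 0.973, 0.009]
ft_force: [-2.5, 0.5, 0.3]
grip_width: 0.0227
```

Run:
```python
from h import *
p,r,s=cur();print(p,disp_pose(.458,dz=.013)[0],s["torque"])
for t in np.linspace(.458,.8,7)[1:]: print(round(t,3),*rel(*disp_pose(t,dz=.013),base=disp_pose(.458,dz=.013)))
```

```text
[0.60115818 0.11886259 0.10365834] [0.60191957 0.11812198 0.10187571] [0.1159306  0.77708364 0.11258456]
0.515 [0.0009, -0.0, -0.0057] [-0.0, -0.0181, -0.0]
0.572 [0.0021, -0.0, -0.0113] [0.0, -0.0363, 0.0]
0.629 [0.0037, -0.0, -0.0168] [-0.0, -0.0544, -0.0]
0.686 [0.0055, 0.0, -0.0223] [-0.0, -0.0726, -0.0]
0.743 [0.0077, 0.0, -0.0276] [0.0, -0.0907, -0.0]
0.8 [0.0102, 0.0, -0.0328] [-0.0, -0.1089, -0.0]
```

Emit:
{"name": "arm_command", "arguments": {"translation": [[0.001,0,-0.0057],[0.0021,0,-0.0113],[0.0037,0,-0.0168],[0.0055,0,-0.0223],[0.0077,0,-0.0276],[0.01,0,-0.032],[0.01,0,-0.032]], "rotation": [[0,-0.018,0],[0,-0.036,0],[0,-0.0544,0],[0,-0.0726,0],[0,-0.0907,0],[0,-0.107,0],[0,-0.107,0]]}}

```text
time_s: 7.52
tool_pos: [0.6082, 0.1198, 0.1121]
ee_rot: [0.366, -0.033, 0.93, 0.007]
ft_force: [-10.2, -30.4, -16.3]
grip_width: 0.0225
```

Run:
```python
from h import *
p,r,s=cur();print(p,disp_pose(.794,dz=.013)[0],s["joint_positions"].round(2))
s=snapshot("side"); cv2.imwrite("pics/e1.png",cv2.resize(cv2.convertScaleAbs(s["pixels"][110:230,180:310],alpha=2.,beta=20),None,fx=5,fy=5,interpolation=2))
```

```text
[0.60821689 0.11981051 0.11208932] [0.57888012 0.11622849 0.12642927] [-0.05 -0.84 -1.07  0.59  0.08 -0.1 ]
```

View pics/e1.png

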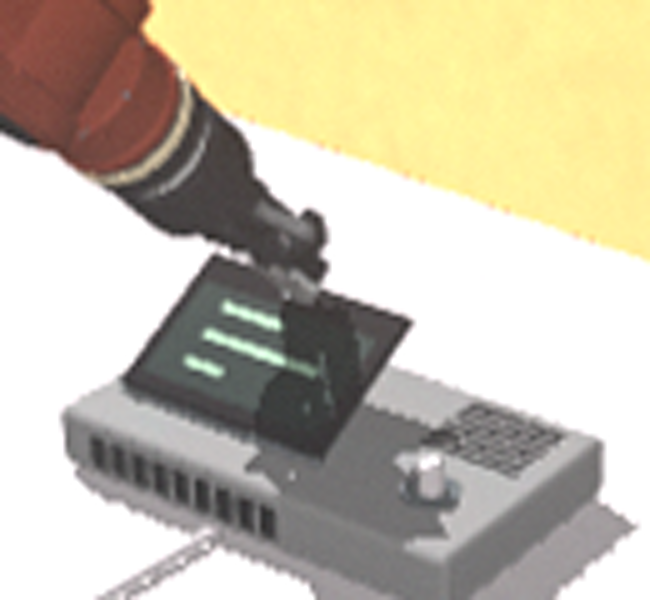

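The arm ran into a joint limit: tilting the tool with the display folds joints 2 and 3 too far. I'll keep the tool steeper and let the lug pivot in the pads.

```bash
cat >> h.py <<'E'
def lugtcp(th,tilt,dx=.1,dz=.013):
    P,_=disp_pose(th,dx,dz); _,Q=disp_pose(tilt); return P,Q
def angnow(dz=.013):
    p,r,s=cur(); v=R.from_euler("z",-RYAW).apply(p-[RX,RY,0])-[-.045,.05,.046]
    return np.arctan2(v[2],v[0])-np.arctan2(dz,.1), np.hypot(v[0],v[2]), v, np.arcsin(-r.apply([0,0,1])[2]), r.as_matrix()[:,2]
E
python3 - <<'E'
from h import *
print(angnow()); print(cur()[2]["joint_positions"],cur()[2]["ft_force"])
th=angnow()[0]
for b in (None,disp_pose(.794,dz=.013)): print(rel(*lugtcp(.5,.45),base=b))
E
```

```text
(np.float64(0.503258273012306), np.float64(0.11193466865661299), array([0.09027894, 0.0011629 , 0.06617464]), np.float64(0.8214144116967408), array([ 0.68011043,  0.0382713 , -0.73211004]))
[-0.05504421 -0.83531015 -1.06530248  0.59451427  0.07570287 -0.09647256] [-10.62023493 -30.15889505 -16.34324156]
([0.0111, -0.0012, -0.0009], [-0.0054, 0.0953, -0.0021])
([0.0005, 0.0, 0.0295], [0.0, 0.1095, -0.0])
```

Emit:
{"name": "arm_command", "arguments": {"translation": [[0.002,0,0],[0.004,0,0],[0.006,0,0],[0.006,0,0]], "rotation": [[0,0.03,0],[0,0.06,0],[0,0.095,0],[0,0.095,0]]}}

```text
time_s: 8.07
tool_pos: [0.607, 0.1198, 0.1132]
ee_rot: [0.226, -0.036, 0.973, 0.003]
ft_force: [-2.5, -26.4, -13.3]
grip_width: 0.0221
```

Run:
```python
from h import *
print(angnow()); p,r,s=cur(); print(s["joint_positions"].round(3),s["ft_force"],s["grip_width"])
s=snapshot("side"); cv2.imwrite("pics/e2.png",cv2.resize(cv2.convertScaleAbs(s["pixels"][110:230,180:310],alpha=2.,beta=20),None,fx=5,fy=5,interpolation=2))
```

```text
(np.float64(0.5165277756154473), np.float64(0.11160928202034431), array([0.08913306, 0.00124264, 0.0671709 ]), np.float64(1.1148557512931134), array([ 0.4398032 ,  0.02105715, -0.89784728]))
[-0.035 -0.429 -0.668  0.877  0.036 -0.1  ] [ -2.47131672 -26.42371894 -13.2725026 ] 0.022059816093778228
```

View pics/e2.png

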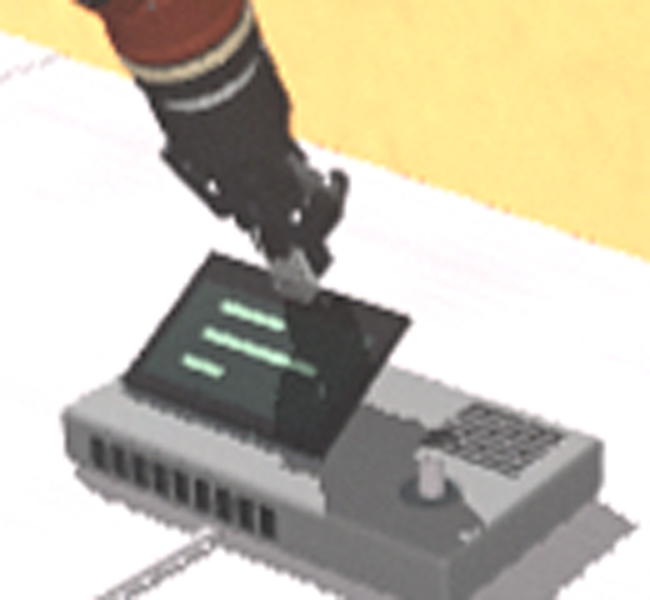

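```bash
cat >> h.py <<'E'
def dfit(s,pts,o,k): # pts: list (zoom px, display coords mm)
    Rr=R.from_euler("z",RYAW)
    def g(q):
        e=[]
        for z,P in pts:
            a=q[0]; P=np.array(P)/1000
            Q=Rr.apply(R.from_euler("y",-a).apply(P)+[-.045,.05,.046])+[RX,RY,0]
            e.append(proj(s,Q)[0]-(np.array(o)+(np.array(z)+.5)/k-.5))
        return np.ravel(e)
    r=least_squares(g,[.5],loss="soft_l1"); return r.x,g(r.x).reshape(-1,2).round(1).tolist()
E
python3 - <<'E'
from h import *
import pickle
S=pickle.load(open("s0.pkl","rb"))["side"]
print(dfit(S,[((213,250),(110,80,9)),((412,320),(110,-80,9)),((125,380),(0,80,9)),((313,452),(0,-80,9))],(180,110),5))
E
```

```text
(array([0.48147692]), [[0.2, 0.2], [0.2, -0.4], [-1.5, -0.1], [0.7, 0.8]])
```

Emit:
{"name": "arm_command", "arguments": {"translation": [[0,0,0],[0,0,0],[0,0,0],[0,0,0]], "rotation": [[0,0,0],[0,0,0],[0,0,0],[0,0,0]], "gripper": 0.45}}

```text
time_s: 8.62
tool_pos: [0.6089, 0.1258, 0.1185]
ee_rot: [0.233, -0.039, 0.972, 0.008]
ft_force: [0.1, 0.2, 0.4]
grip_width: 0.0475
```

Run:
```python
from h import *
print(cur()[0],cur()[2]["ft_force"].round(1),cur()[2]["grip_width"]);print(rel(*lugtcp(.481,.4,dz=.015)), angnow()[2])
s=snapshot("side"); cv2.imwrite("pics/e3.png",cv2.resize(cv2.convertScaleAbs(s["pixels"][110:230,180:310],alpha=2.,beta=20),None,fx=5,fy=5,interpolation=2))
```

```text
[0.60889323 0.12580252 0.11852776] [0.1 0.2 0.4] 0.04749475453249458
([0.0146, -0.0071, 0.0071], [-0.0012, 0.0224, -0.0002]) [0.09152517 0.00708354 0.07252776]
```

View pics/e3.png

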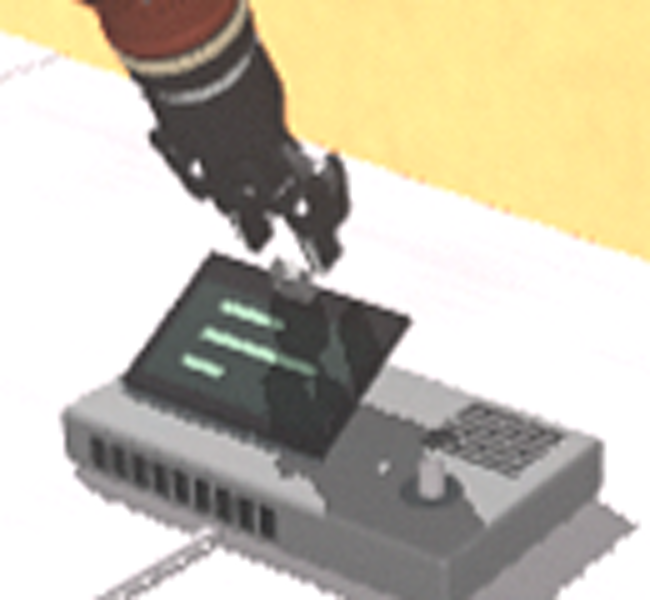

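Emit:
{"name": "arm_command", "arguments": {"translation": [[0.004,-0.007,0],[0.01,-0.007,0],[0.0146,-0.007,0.004],[0.0146,-0.007,0.007],[0.0146,-0.007,0.007]], "rotation": [[0,0,0],[0,0.01,0],[0,0.022,0],[0,0.022,0],[0,0.022,0]]}}

```text
time_s: 9.3
tool_pos: [0.5993, 0.1176, 0.1047]
ee_rot: [0.199, -0.039, 0.979, 0.006]
ft_force: [0.9, -0.3, 0.4]
grip_width: 0.047
```

Emit:
{"name": "arm_command", "arguments": {"translation": [[0,0,0],[0,0,0],[0,0,0],[0,0,0]], "rotation": [[0,0,0],[0,0,0],[0,0,0],[0,0,0]], "gripper": 1.0, "squeeze": 40}}

```text
time_s: 9.8
tool_pos: [0.5994, 0.1186, 0.1054]
ee_rot: [0.199, -0.04, 0.979, 0.007]
ft_force: [0.7, 5.7, -0.0]
grip_width: 0.0229
```

Run:
```python
from h import *
print(angnow(.015))
b=lugtcp(.481,.4,dz=.015)
for t,a in zip([.54,.6,.66,.72,.78,.8],[.38,.36,.34,.32,.3,.3]): print(t,*rel(*lugtcp(t,a,dz=.015),base=b))
```

```text
(np.float64(0.48104341479135326), np.float64(0.10079508451070128), array([0.08144916, 0.00067039, 0.05937747]), np.float64(1.1696603968244053), array([ 0.38932176,  0.0298493 , -0.92061805]))
0.54 [0.0015, -0.0, -0.0058] [-0.0, 0.0064, 0.0]
0.6 [0.0034, -0.0, -0.0115] [-0.0, 0.0127, 0.0]
0.66 [0.0057, 0.0, -0.0172] [0.0, 0.0191, 0.0]
0.72 [0.0083, 0.0, -0.0227] [0.0, 0.0255, 0.0]
0.78 [0.0112, -0.0, -0.028] [-0.0, 0.0318, -0.0]
0.8 [0.0122, 0.0, -0.0297] [-0.0, 0.0318, -0.0]
```

Emit:
{"name": "arm_command", "arguments": {"translation": [[0.0015,0.001,-0.0058],[0.0034,0.001,-0.0115],[0.0057,0.001,-0.0172],[0.0083,0.001,-0.0227],[0.0112,0.001,-0.028],[0.0122,0.001,-0.03],[0.0122,0.001,-0.03]], "rotation": [[0,0.0064,0],[0,0.0127,0],[0,0.0191,0],[0,0.0255,0],[0,0.032,0],[0,0.032,0],[0,0.032,0]]}}

```text
time_s: 10.68
tool_pos: [0.5739, 0.1167, 0.1254]
ee_rot: [0.146, -0.039, 0.989, 0.004]
ft_force: [-7.1, -4.2, -21.7]
grip_width: 0.0227
```

Run:
```python
from h import *
print(angnow(.015)); p,r,s=cur(); print(s["joint_positions"].round(3),s["ft_force"],s["grip_width"])
s=snapshot("side"); cv2.imwrite("pics/e4.png",cv2.resize(cv2.convertScaleAbs(s["pixels"][110:230,180:310],alpha=2.,beta=20),None,fx=5,fy=5,interpolation=2))
```

```text
(np.float64(0.808596484653458), np.float64(0.09705191780258239), array([0.05586088, 0.00084195, 0.07936395]), np.float64(1.2777379101660504), array([ 0.28820529,  0.01975563, -0.95736483]))
[-0.04  -0.33  -0.521  1.088  0.031 -0.114] [ -7.13716963  -4.24537623 -21.73242537] 0.022749828614043528
```

View pics/e4.png

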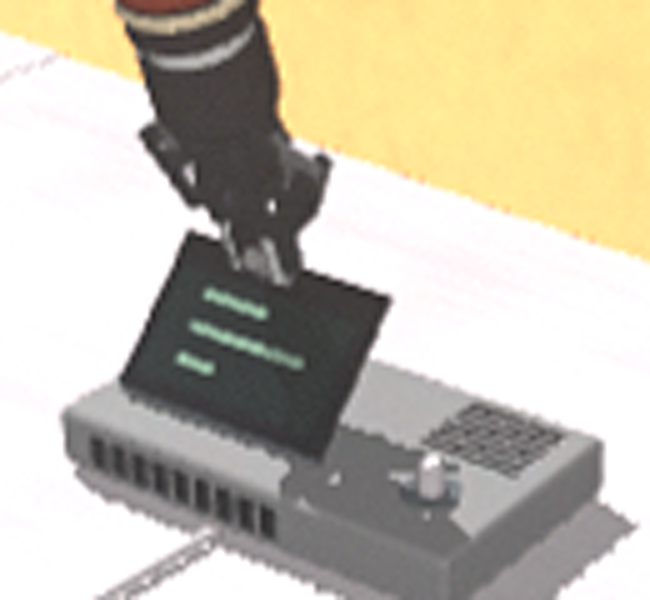

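Run:
```python
from h import *
import pickle
S=pickle.load(open("s0.pkl","rb"))["side"]
print(dfit(S,[((190,230),(110,80,9)),((392,297),(110,-80,9)),((121,380),(0,80,9)),((320,458),(0,-80,9))],(180,110),5))
print(dfit(S,[((190,230),(110,80,9)),((392,297),(110,-80,9))],(180,110),5))
```

```text
(array([0.76368752]), [[0.4, -0.2], [0.2, -0.2], [-1.1, 0.6], [-1.1, 0.4]])
(array([0.76887182]), [[0.3, -0.3], [0.1, -0.3]])
```

The display stands at about 0.765 rad (43.8°). I'll release it and back off.

Emit:
{"name": "arm_command", "arguments": {"translation": [[0,0,0],[0,0,0],[0,0,0],[0,0,0],[0,0,-0.02],[0,0,-0.05],[0,0,-0.08],[0,0,-0.08]], "rotation": [[0,0,0],[0,0,0],[0,0,0],[0,0,0],[0,0,0],[0,0,0],[0,0,0],[0,0,0]], "gripper": 0.45}}

```text
time_s: 11.72
tool_pos: [0.5543, 0.1153, 0.2079]
ee_rot: [0.152, -0.039, 0.988, 0.004]
ft_force: [1.3, -0.2, -0.5]
grip_width: 0.0469
```

Run:
```python
from h import *
p,r,s=cur(); print(p,s["joint_positions"].round(3),s["ft_force"],s["grip_width"])
s=snapshot("side"); cv2.imwrite("pics/e5.png",cv2.resize(cv2.convertScaleAbs(s["pixels"][110:230,180:310],alpha=2.,beta=20),None,fx=5,fy=5,interpolation=2))
KX,KY,KW=.4611,-.3115,.1795
print(rel([KX,KY,.16],tooldown(KW+np.pi/2)))
```

```text
[0.55425374 0.11529085 0.20790726] [-0.045 -0.419 -0.443  1.243  0.034 -0.12 ] [ 1.32089924 -0.15336718 -0.48401904] 0.04691361492208809
([0.1345, -0.4179, 0.0076], [-0.0059, 0.0962, -0.0315])
```

View pics/e5.png

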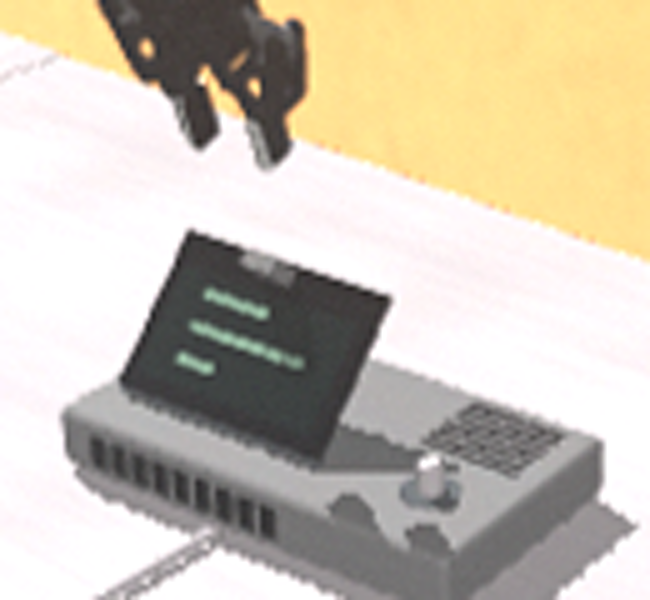

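Emit:
{"name": "arm_command", "arguments": {"translation": [[0.018,-0.056,0.001],[0.036,-0.112,0.002],[0.054,-0.167,0.003],[0.072,-0.223,0.004],[0.09,-0.279,0.005],[0.108,-0.335,0.006],[0.126,-0.39,0.007],[0.1345,-0.418,0.0076],[0.1345,-0.418,0.0076],[0.1345,-0.418,0.0076]], "rotation": [[0,0.012,-0.004],[-0.001,0.024,-0.008],[-0.002,0.036,-0.012],[-0.003,0.048,-0.016],[-0.004,0.06,-0.02],[-0.005,0.075,-0.025],[-0.006,0.088,-0.03],[-0.0059,0.0962,-0.0315],[-0.0059,0.0962,-0.0315],[-0.0059,0.0962,-0.0315]]}}

```text
time_s: 13.02
tool_pos: [0.4601, -0.3107, 0.158]
ee_rot: [-0.001, -0.09, 0.996, 0.001]
ft_force: [-0.1, -0.6, 0.3]
grip_width: 0.0471
```

Run:
```python
from h import *
p,r,s=cur(); print(p,s["joint_positions"].round(3),r.as_matrix().round(3).tolist())
import pickle
S={}
for n in("side","top"):
    S[n]=snapshot(n)
pickle.dump(S,open("s1.pkl","wb"))
s=S["side"];print(proj(s,p),proj(s,[.4611,-.3115,.044]))
cv2.imwrite("pics/f1.png",cv2.resize(cv2.convertScaleAbs(s["pixels"][180:300,260:390],alpha=2.,beta=20),None,fx=5,fy=5,interpolation=2))
s=S["top"];cv2.imwrite("pics/f2.png",cv2.resize(cv2.convertScaleAbs(s["pixels"][130:270,170:400],alpha=2.,beta=20),None,fx=3.4,fy=3.4,interpolation=2))
cv2.imwrite("pics/f3.png",cv2.resize(cv2.convertScaleAbs(s["pixels"][180:210,250:290],alpha=2.,beta=0),None,fx=18,fy=18,interpolation=0))
s=S["side"];cv2.imwrite("pics/f4.png",cv2.resize(cv2.convertScaleAbs(s["pixels"][192:222,246:286],alpha=2.,beta=0),None,fx=18,fy=18,interpolation=0))
KX,KY,KW=.4611,-.3115,.1795
print(rel([KX,KY,.16],tooldown(KW+np.pi/2)))
```

```text
[ 0.46010268 -0.3106808   0.15797857] [-8.290e-01 -3.100e-02 -1.610e-01  1.444e+00 -1.000e-03 -1.008e+00] [[-0.984, -0.179, -0.003], [-0.179, 0.984, 0.001], [0.003, 0.002, -1.0]]
[[330.31525928 222.14460737]] [[327.77028355 260.47675168]]
([-0.0005, -0.0011, -0.0013], [0.0003, -0.0007, 0.0003])
```

View pics/f1.png

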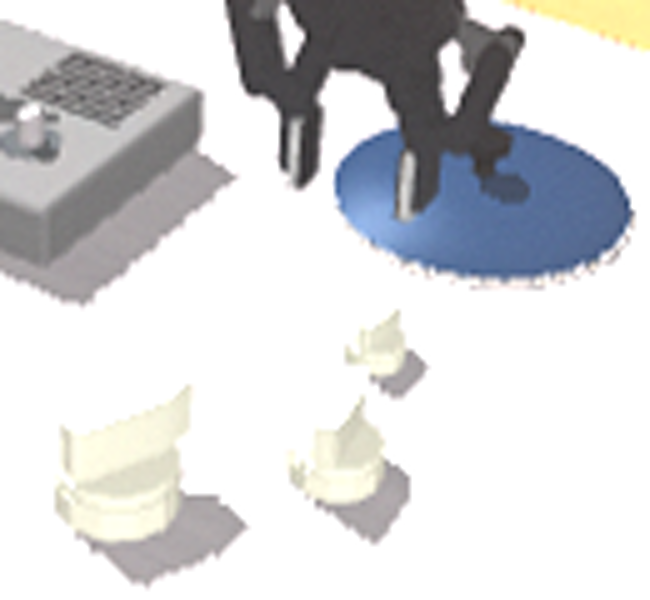

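View pics/f2.png

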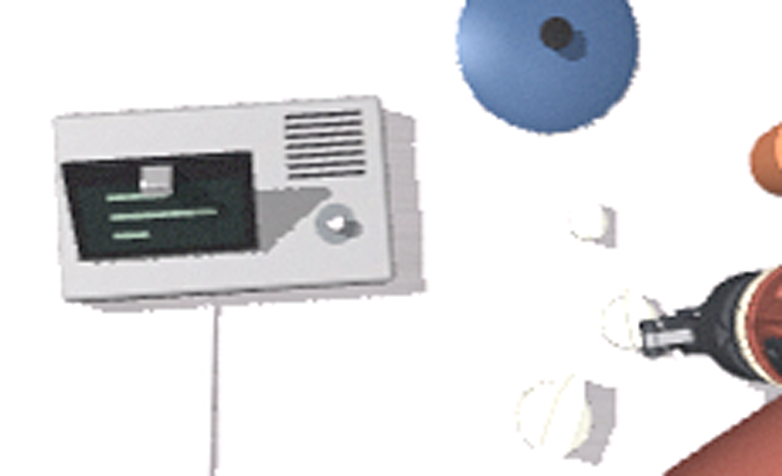

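View pics/f3.png

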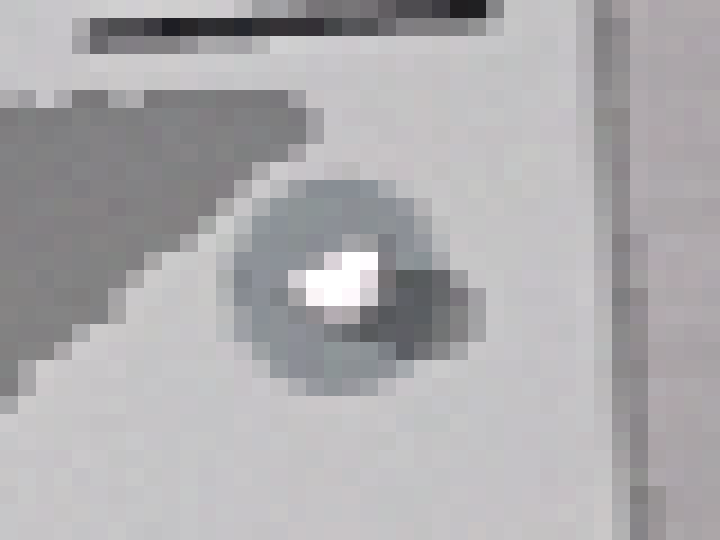

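View pics/f4.png

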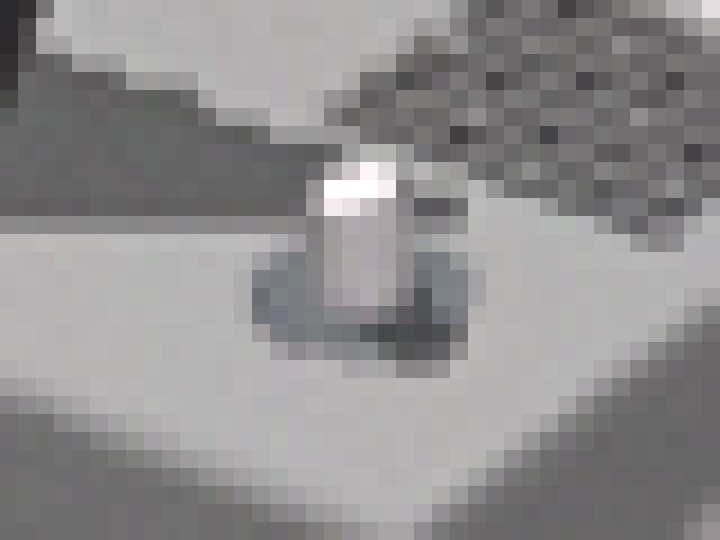

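```bash
cat > sh.py <<'E'
from h import *
import pickle
SS=[pickle.load(open(f,"rb")) for f in("s0.pkl","s1.pkl")]
for i,S in enumerate(SS):
  for n,(x0,x1,y0,y1) in {"top":(262,274,190,202),"side":(260,273,198,214)}.items():
    g=S[n]["pixels"].mean(2)[y0:y1,x0:x1]; print(i,n,x0,y0); print(g.astype(int))
E
python3 sh.py
```

```text
0 top 262 190
[[ 90  89  90  86  73  65  64  62  68  77  87  89]
 [ 90  87  79  68  66  65  66  64  66  65  70  83]
 [ 90  83  68  65  66  66  67  65  66  65  64  73]
 [ 88  77  65  67  66  65  66  75  70  57  67  71]
 [ 83  66  65  65  67  69  98 133 118  59  66  65]
 [ 78  61  66  67  95 126 129 121 101  50  37  42]
 [ 82  65  66  58  75 112 125 114  94  52  41  43]
 [ 85  73  65  66  60  64  81  77  47  41  43  44]
 [ 86  72  65  66  65  63  56  49  40  44  41  43]
 [ 90  87  74  65  65  66  67  67  67  59  44  52]
 [ 91  91  86  69  65  66  66  65  65  66  76  89]
 [ 90  91  90  89  80  69  65  69  74  85  91  90]]
0 side 260 198
[[ 74  73  73  69  51  39  46  44  48  40  42  51  59]
 [ 74  73  73  73  72  61  46  42  42  49  45  27  36]
 [ 74  73  74  73  71  68  73  72  62  46  38  41  49]
 [ 73  73  74  76  87  90 102  93  71  74  64  62  47]
 [ 74  74  73  81 112 120 121 100  62  73  75  75  74]
 [ 73  74  73  76  97  95  80  68  60  74  73  74  74]
 [ 74  74  72  60  64  71  70  68  62  74  74  74  74]
 [ 73  70  62  51  64  69  69  67  60  63  67  71  73]
 [ 66  57  50  54 
[... 1245 characters left out ...]
53  83 101 124 111  80  90  79  77  57]
 [ 50  49  49  73 132 147 145 122  63  77  76  80  91]
 [ 48  48  50  78 120 115  98  84  67  45  44  56  92]
 [ 67  68  67  63  78  86  85  83  71  65  66  72  91]
 [ 93  86  79  64  78  83  85  81  75  78  84  88  90]
 [ 81  69  62  66  78  85  85  82  71  61  63  75  87]
 [ 64  62  63  65  80  85  86  84  70  56  63  65  80]
 [ 56  64  63  65  76  81  87  78  61  41  64  66  82]
 [ 58  60  63  63  67  68  68  58  45  41  55  62  88]
 [ 79  62  60  62  58  57  44  36  38  37  40  55  92]
 [ 90  79  70  75  69  66  68  52  42  44  49  71  92]
 [ 90  90  91  93  90  82  84  82  67  68  73  92  90]
 [ 90  90  89  90  91  90  90  90  91  90  91  90  89]]
```

```bash
cat > shfit.py <<'E'
from h import *
import pickle
from scipy.optimize import minimize
S=pickle.load(open("s0.pkl","rb"))
Wn={"top":(264,272,192,199),"side":(262,269,199,209)}
SS=12
def dpoly(r,f,n=40):
    a=np.arccos(f/r); t=np.linspace(a,2*np.pi-a,n); return np.stack([r*np.cos(t),r*np.sin(t)],1)
def facets(th,x,y,tp,z0=.045,zt=.067):
    A=dpoly(.008,.004); B=dpoly(.008-tp,.004-tp*0.999) if 1 else A
    Rz=R.from_euler("z",th); 
    def lift(P,z): return Rz.apply(np.c_[P,np.full(len(P),z)])+[x,y,0]
    a,b,c=lift(A,z0),lift(A,zt-.003),lift(B,zt); F=[]
    n=len(A)
    for L,U in((a,b),(b,c)):
        for i in range(n):
            j=(i+1)%n; F.append(np.array([L[i],L[j],U[j],U[i]]))
    F.append(c); return F
def render(n,F,l,amb,dif,bg):
    s=S[n]; x0,x1,y0,y1=Wn[n]; im=np.full(((y1-y0)*SS,(x1-x0)*SS),-1,np.float32); cam=s["pose"][:3,3]
    allp=proj(s,np.concatenate(F)); k=0
    for f in F:
        m=len(f); px=allp[k:k+m]; k+=m
        nn=np.cross(f[1]-f[0],f[2]-f[0]) if m==4 else np.array([0,0,1.]); 
        nn=nn/np.linalg.norm(nn)
        if nn@(cam-f.mean(0))<=0: continue
        q=np.round(((px-[x0,y0]+.5)*SS)*16).astype(np.int32)
        cv2.fillConvexPoly(im,q,float(amb+dif*max(0,nn@l)),cv2.LINE_8,4)
    im=np.where(im<0,bg,im)
    return im.reshape(y1-y0,SS,x1-x0,SS).mean((1,3))
G={n:S[n]["pixels"].mean(2)[w[2]:w[3],w[0]:w[1]] for n,w in Wn.items()}
def cost(p,th,full=False):
    ls,rs=p[0],p[1]; l=np.array([np.cos(rs)*np.cos(ls),np.cos(rs)*np.sin(ls),np.sin(rs)])
    F=facets(th,p[2],p[3],abs(p[4]))
    e=0;O={}
    for n,bg in(("top",66),("side",70)):
        g=G[n]
        sx,sy=(p[7],p[8]) if n=="top" else (p[9],p[10])
        F2=[f for f in F]
        m=render(n,facets(th,p[2]+sx,p[3]+sy,abs(p[4])),l,p[5],p[6],bg); O[n]=m
        d=np.clip(g-m,-40,40); 
        w=np.where((g<60),.15,1.)
        e+=(w*d*d).mean()
    return (e+1e6*((p[7]**2+p[8]**2+p[9]**2+p[10]**2))*.5) if not full else O
if __name__=="__main__":
    best=[]
    for th in np.arange(-.5,.75,.1):
        p0=[1.9,.9,.5455,-.0371,.0015,50,80,0,0,0,0]
        sim=np.array([p0]+[np.array(p0)+d*np.eye(11)[i] for i,d in enumerate([.5,.3,.001,.001,.0008,15,25,.001,.001,.001,.001])])
        r=minimize(cost,p0,args=(th,),method="Nelder-Mead",options=dict(maxiter=500,initial_simplex=sim))
        print(round(th,2),round(r.fun,2),r.x.round(4).tolist(),flush=True)
E
time python3 shfit.py
```

```text
-0.5 175.65 [1.5569, 1.1805, 0.546, -0.0384, 0.0016, 65.5775, 52.332, 0.0008, -0.0005, -0.0003, 0.0007]
-0.4 165.71 [1.5925, 1.2204, 0.5461, -0.0384, 0.0015, 63.9916, 54.2396, 0.0006, -0.0005, -0.0005, 0.0007]
-0.3 153.71 [1.6032, 1.1658, 0.5457, -0.0377, 0.0016, 63.2385, 57.2188, 0.0011, -0.0009, -0.0002, 0.0001]
-0.2 143.59 [1.5499, 1.2141, 0.5461, -0.0379, 0.0016, 63.8471, 56.3674, 0.0007, -0.0004, -0.0006, 0.0002]
-0.1 133.12 [1.2607, 1.1518, 0.5459, -0.038, 0.0018, 64.3444, 58.0297, 0.0007, -0.0005, -0.0006, 0.0007]
-0.0 131.03 [1.7244, 1.1747, 0.5459, -0.0375, 0.0018, 63.4284, 57.5809, 0.0011, -0.001, -0.0001, 0.0004]
0.1 122.93 [1.672, 1.1796, 0.5461, -0.0373, 0.0019, 62.5866, 56.9971, 0.0006, -0.0014, -0.0002, 0.0005]
0.2 114.22 [1.4898, 1.1472, 0.5458, -0.0372, 0.002, 63.7144, 56.6923, 0.0006, -0.0013, 0.0002, 0.0005]
0.3 104.68 [1.391, 1.2172, 0.5459, -0.0373, 0.0018, 63.9453, 54.8688, 0.0003, -0.0009, -0.0001, 0.0009]
0.4 100.15 [1.4603, 1.2228, 0.5459, -0.0372, 0.0019, 63.2187, 56.6329, 0.0004, -0.0009, -0.0002, 0.0007]
0.5 93.63 [1.251, 1.3509, 0.5458, -0.0369, 0.0017, 63.2971, 54.5837, 0.0004, -0.0004, -0.0006, 0.0011]
0.6 87.36 [1.1274, 1.6982, 0.5461, -0.0366, 0.0014, 59.4564, 54.5163, 0.0001, -0.0002, -0.0011, 0.0013]
0.7 99.86 [1.1467, 1.4211, 0.5461, -0.0372, 0.0017, 63.3795, 53.3621, 0.0001, -0.0002, -0.0008, 0.0015]
real	2m29.017s
user	2m29.454s
sys	0m0.088s
```

```bash
cat > t.py <<'E'
from shfit import *
for th,p in ((.4,[1.4603, 1.2228, 0.5459, -0.0372, 0.0019, 63.2187, 56.6329, 0.0004, -0.0009, -0.0002, 0.0007]),(.6,[1.1274, 1.6982, 0.5461, -0.0366, 0.0014, 59.4564, 54.5163, 0.0001, -0.0002, -0.0011, 0.0013])):
    O=cost(p,th,True)
    for n in O: print(th,n); print(np.hstack([O[n].astype(int),-np.ones((len(O[n]),1),int),G[n].astype(int)]))
E
python3 t.py
```

```text
0.4 top
[[ 66  66  66  66  66  66  66  66  -1  68  65  66  66  67  65  66  65]
 [ 66  66  66  66  68  81  91  68  -1  65  67  66  65  66  75  70  57]
 [ 66  66  73  88 105 113 116  77  -1  65  65  67  69  98 133 118  59]
 [ 66  66  96 114 116 116 116  79  -1  66  67  95 126 129 121 101  50]
 [ 66  66  83 108 116 116 102  70  -1  66  58  75 112 125 114  94  52]
 [ 66  66  68  81  90  87  72  66  -1  65  66  60  64  81  77  47  41]
 [ 66  66  66  66  65  65  66  66  -1  65  66  65  63  56  49  40  44]]
0.4 side
[[ 70  70  70  70  70  70  70  -1  73  73  72  61  46  42  42]
 [ 70  70  70  70  70  70  70  -1  74  73  71  68  73  72  62]
 [ 70  70  97  96  88  80  71  -1  74  76  87  90 102  93  71]
 [ 70  85 109 116 116 109  81  -1  73  81 112 120 121 100  62]
 [ 70  78  89  85  80  75  71  -1  73  76  97  95  80  68  60]
 [ 70  69  65  68  68  65  63  -1  72  60  64  71  70  68  62]
 [ 70  69  63  63  63  63  63  -1  62  51  64  69  69  67  60]
 [ 70  69  63  63  63  63  63  -1  50  54  65  70  70  67  59]
 [ 70  69  63  63  63  63  63  -1  51  54  66  71  71  68  58]
 [ 70  69  63  63 
[... 491 characters left out ...]
66  64  64  65  66  66  -1  65  66  65  63  56  49  40  44]]
0.6 side
[[ 70  70  70  70  70  70  70  -1  73  73  72  61  46  42  42]
 [ 70  70  70  70  70  70  70  -1  74  73  71  68  73  72  62]
 [ 70  85  97  95  92  90  70  -1  74  76  87  90 102  93  71]
 [ 70  91 111 113 113 103  75  -1  73  81 112 120 121 100  62]
 [ 69  76  86  91  90  85  70  -1  73  76  97  95  80  68  60]
 [ 69  61  67  72  71  66  67  -1  72  60  64  71  70  68  62]
 [ 69  61  63  65  66  65  67  -1  62  51  64  69  69  67  60]
 [ 69  61  63  65  66  65  67  -1  50  54  65  70  70  67  59]
 [ 69  61  63  65  66  65  67  -1  51  54  66  71  71  68  58]
 [ 69  61  63  65  66  65  67  -1  51  54  62  67  71  65  51]]
```

```bash
cat > t2.py <<'E'
from shfit import *
for n,gr,bg in(("top",G["top"],66),("side",G["side"][:6],None)):
    s=S[n]; x0,x1,y0,y1=Wn[n]; y1=y0+len(gr)
    B0=np.full(gr.shape,66.) if n=="top" else np.where(np.arange(len(gr))[:,None]>=4,68,73)*np.ones(gr.shape)
    def rend(p,th):
        P=dpoly(p[2],min(p[3],p[2]*.98)); P=R.from_euler("z",th).apply(np.c_[P,np.full(len(P),.067)])+[p[0],p[1],0]
        q=np.round((proj(s,P)-[x0,y0]+.5)*SS*16).astype(np.int32); im=np.zeros(((y1-y0)*SS,(x1-x0)*SS),np.float32)
        cv2.fillConvexPoly(im,q,1.0,cv2.LINE_8,4); c=im.reshape(y1-y0,SS,x1-x0,SS).mean((1,3)); return B0*(1-c)+p[4]*c
    def c(p,th):
        w=np.where(gr<60,.1,1); return (w*(gr-rend(p,th))**2).mean()+((p[2]-.0065)/.0005)**2+((p[3]-.003)/.0005)**2
    for th in np.arange(-.4,1.01,.1):
        p0=np.array([.5457,-.0375,.0065,.003,125]); b=None
        sim=np.array([p0]+[p0+d*np.eye(5)[i] for i,d in enumerate([.002,.002,.001,.001,15])])
        r=minimize(c,p0,args=(th,),method="Nelder-Mead",options=dict(maxiter=400,initial_simplex=sim))
        print(n,round(th,2),round(r.fun,2),r.x.round(4).tolist())
E
python3 t2.py
```

```text
top -0.4 94.12 [0.5451, -0.038, 0.0056, 0.0048, 117.8981]
top -0.3 93.12 [0.5456, -0.0377, 0.0061, 0.0042, 116.638]
top -0.2 87.21 [0.5459, -0.0374, 0.0063, 0.004, 115.2767]
top -0.1 79.66 [0.5461, -0.0372, 0.0065, 0.0036, 115.4118]
top -0.0 63.94 [0.5459, -0.0371, 0.0063, 0.0029, 120.4672]
top 0.1 49.35 [0.5462, -0.037, 0.0064, 0.0024, 122.487]
top 0.2 36.19 [0.546, -0.0369, 0.0063, 0.0026, 122.9293]
top 0.3 26.21 [0.5461, -0.0368, 0.0064, 0.0024, 123.5891]
top 0.4 21.59 [0.546, -0.0368, 0.0063, 0.0025, 123.9595]
top 0.5 21.25 [0.5463, -0.0366, 0.0065, 0.0022, 123.7702]
top 0.6 25.5 [0.546, -0.0368, 0.0063, 0.0024, 123.4807]
top 0.7 33.94 [0.5459, -0.0369, 0.0063, 0.0027, 123.1781]
top 0.8 46.52 [0.5457, -0.0369, 0.0063, 0.0031, 118.3305]
top 0.9 56.12 [0.5458, -0.0369, 0.0062, 0.0029, 123.4642]
top 1.0 62.68 [0.5453, -0.0371, 0.0058, 0.0035, 123.6704]
side -0.4 53.77 [0.5431, -0.0374, 0.006, 0.0042, 117.7345]
side -0.3 54.44 [0.5432, -0.0375, 0.0061, 0.0039, 115.971]
side -0.2 55.34 [0.5433, -0.0373, 0.006, 0.0041, 116.2599]
side -0.1 56.15 [0.5432, -0.0374, 0.0061, 0.004, 115.6567]
side -0.0 57.82 [0.5431, -0.0371, 0.0061, 0.0042, 115.4613]
side 0.1 56.67 [0.5433, -0.037, 0.006, 0.0038, 116.1584]
side 0.2 55.63 [0.5433, -0.0369, 0.006, 0.0041, 116.7044]
side 0.3 53.55 [0.5434, -0.0368, 0.006, 0.0038, 117.1374]
side 0.4 50.31 [0.5433, -0.0366, 0.0062, 0.0038, 117.0415]
side 0.5 46.81 [0.5434, -0.0365, 0.0063, 0.0037, 116.4232]
side 0.6 43.7 [0.5437, -0.0364, 0.0063, 0.0034, 117.9026]
side 0.7 40.69 [0.5436, -0.0363, 0.0063, 0.0033, 118.4783]
side 0.8 39.51 [0.5436, -0.0364, 0.0063, 0.0035, 118.6743]
side 0.9 38.31 [0.5436, -0.0364, 0.0063, 0.0035, 118.6133]
side 1.0 37.87 [0.5438, -0.0362, 0.0064, 0.0034, 118.5223]
```

The shaft's flat faces about 0.45 rad (world), from the top view. The fingers are centred over the middle knob, so I'll lower them to the grip bar.

Emit:
{"name": "arm_command", "arguments": {"translation": [[0,-0.001,0.04],[0,-0.001,0.08],[0,-0.001,0.11],[0,-0.001,0.125],[0,-0.001,0.131],[0,-0.001,0.131]], "rotation": [[0,0,0],[0,0,0],[0,0,0],[0,0,0],[0,0,0],[0,0,0]]}}

```text
time_s: 13.88
tool_pos: [0.4604, -0.3127, 0.0286]
ee_rot: [-0.001, -0.09, 0.996, -0.0]
ft_force: [0.4, 0.3, -0.4]
grip_width: 0.0467
```

Run:
```python
from h import *
p,r,s=cur(); print(p,s["ft_force"])
s=snapshot("side"); cv2.imwrite("pics/g1.png",cv2.resize(cv2.convertScaleAbs(s["pixels"][210:300,270:380],alpha=1.6,beta=10),None,fx=6,fy=6,interpolation=2))
```

```text
[ 0.46042202 -0.31268163  0.02855757] [ 0.446101    0.27502521 -0.35554423]
```

View pics/g1.png

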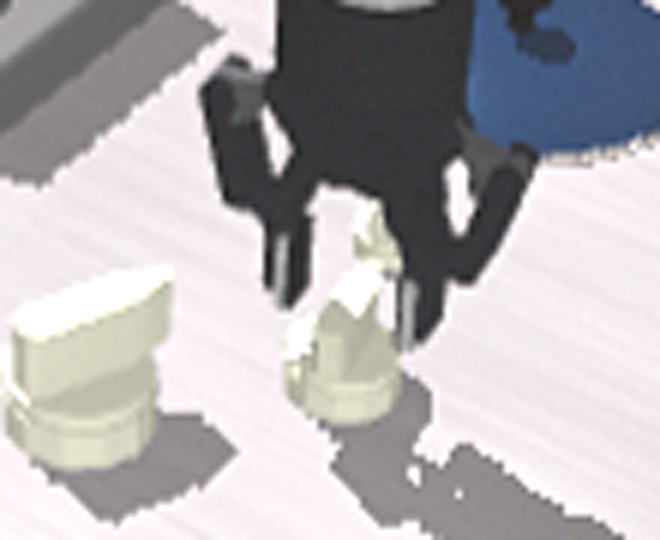

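Emit:
{"name": "arm_command", "arguments": {"translation": [[0,0.001,0.0035],[0,0.001,0.0035]], "rotation": [[0,0,0],[0,0,0]]}}

```text
time_s: 14.18
tool_pos: [0.4599, -0.3116, 0.0245]
ee_rot: [-0.001, -0.09, 0.996, 0.0]
ft_force: [-0.8, 0.9, 0.3]
grip_width: 0.0473
```

Emit:
{"name": "arm_command", "arguments": {"translation": [[0,0,0],[0,0,0],[0,0,0],[0,0,0],[0,0,0]], "rotation": [[0,0,0],[0,0,0],[0,0,0],[0,0,0],[0,0,0]], "gripper": 1.0, "squeeze": 60}}

```text
time_s: 14.8
tool_pos: [0.4599, -0.3116, 0.0244]
ee_rot: [-0.001, -0.09, 0.996, 0.0]
ft_force: [-0.7, 0.7, 1.9]
grip_width: 0.0119
```

Emit:
{"name": "arm_command", "arguments": {"translation": [[0,0,-0.03],[0,0,-0.07],[0,0,-0.11],[0,0,-0.13],[0,0,-0.13]], "rotation": [[0,0,0],[0,0,0],[0,0,0],[0,0,0],[0,0,0]]}}

```text
time_s: 15.42
tool_pos: [0.4607, -0.3122, 0.1551]
ee_rot: [-0.001, -0.09, 0.996, -0.001]
ft_force: [1.3, 0.2, -1.3]
grip_width: 0.0124
```

Run:
```python
from h import *
p,r,s=cur(); print(p,s["ft_force"],s["grip_width"])
for n in("side","top"):
    s=snapshot(n); c=proj(s,p)[0].astype(int); print(n,c)
    a=s["pixels"][c[1]-40:c[1]+50,c[0]-60:c[0]+50]
    cv2.imwrite(f"pics/g2{n}.png",cv2.resize(cv2.convertScaleAbs(a,alpha=1.6,beta=10),None,fx=6,fy=6,interpolation=2))
```

```text
[ 0.46066732 -0.31215195  0.15507528] [ 1.310516    0.19683228 -1.30338793] 0.012418610755061213
side [330 223]
top [370 225]
```

View pics/g2side.png

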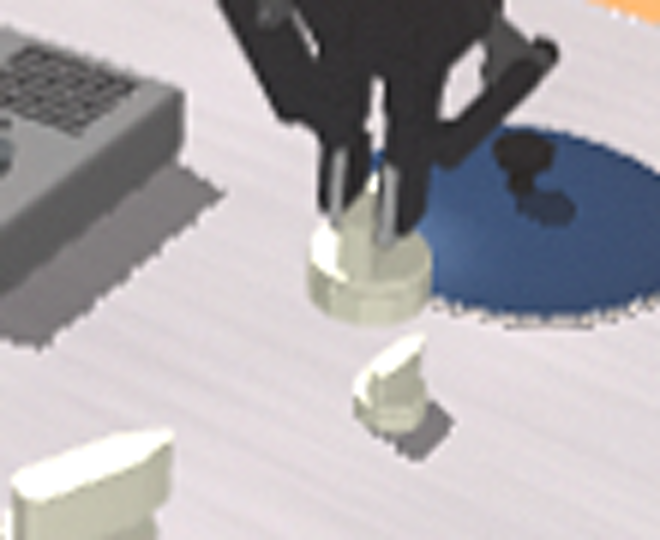

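View pics/g2top.png

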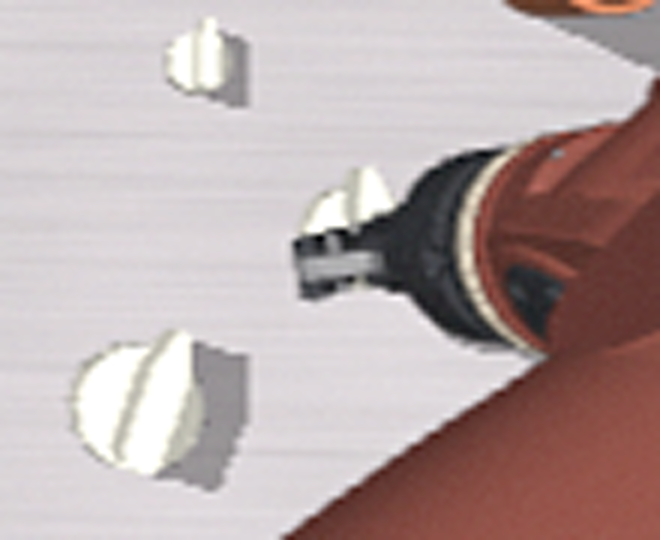

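```bash
cat > k.py <<'E'
from h import *
import sys
SX,SY,A=.5457,-.037,.45
def tgt(z,a=A,sx=SX,sy=SY): return [sx-.0012*np.cos(a),sy-.0012*np.sin(a),z],tooldown(a+np.pi/2)
if __name__=="__main__":
    p,r,s=cur(); print(p,s["ft_force"].round(1),s["torque"].round(2),s["grip_width"],s["time_s"])
    for z in map(float,sys.argv[1:]): print(z,*rel(*tgt(z)))
E
python3 k.py .16 .115
```

```text
[ 0.45972192 -0.31107481  0.15258469] [ 0.1  0.4 -0.9] [0.01 0.   0.04] 0.012132122502757518 15.525
0.16 [-0.1323, 0.254, -0.0073] [0.0009, -0.001, -0.0861]
0.115 [-0.1325, 0.2539, 0.0377] [0.0009, -0.001, -0.0861]
```

Emit:
{"name": "arm_command", "arguments": {"translation": [[-0.025,0.048,-0.006],[-0.05,0.096,-0.007],[-0.075,0.144,-0.007],[-0.1,0.192,-0.007],[-0.12,0.23,0.0],[-0.1324,0.254,0.015],[-0.1325,0.254,0.03],[-0.1325,0.254,0.0377],[-0.1325,0.254,0.0377],[-0.1325,0.254,0.0377]], "rotation": [[0,0,-0.015],[0,0,-0.03],[0,0,-0.045],[0,0,-0.06],[0,0,-0.075],[0.001,-0.001,-0.086],[0.001,-0.001,-0.086],[0.001,-0.001,-0.086],[0.001,-0.001,-0.086],[0.001,-0.001,-0.086]]}}

```text
time_s: 16.77
tool_pos: [0.5452, -0.0388, 0.1168]
ee_rot: [0.001, -0.222, 0.975, -0.001]
ft_force: [0.8, 0.1, -0.3]
grip_width: 0.0118
```

```bash
python3 k.py .115 .09
python3 - <<'E'
from h import *
for n in("side","top"):
    s=snapshot(n); c=proj(s,[.5457,-.037,.08])[0].astype(int); print(n,c-[50,40])
    a=s["pixels"][c[1]-40:c[1]+40,c[0]-50:c[0]+50]
    cv2.imwrite(f"pics/i{n}.png",cv2.resize(cv2.convertScaleAbs(a,alpha=1.6,beta=10),None,fx=7,fy=7,interpolation=2))
    q=read_state()["tool_pos"]; d=np.array([np.cos(.45),np.sin(.45),0]);e=np.array([-d[1],d[0],0]); K=q+.0012*d
    Z=q[2]-.0244
    for nm,P in(("axis under",[K[0],K[1],Z]),("disc top",[K[0],K[1],Z+.02]),("nose",np.array([K[0],K[1],Z+.044])+.032*d),("rim+e",np.array([K[0],K[1],Z+.02])+.024*e),("rim-e",np.array([K[0],K[1],Z+.02])-.024*e)):
        print(nm,((proj(s,P)[0]-c+[50,40]+.5)*7-.5).round())
E
```

```text
[ 0.54521178 -0.03882501  0.11680001] [ 0.8  0.1 -0.3] [-0.03 -0.02 -0.04] 0.01182348121153102 16.775
0.115 [-0.0, 0.0014, 0.0018] [-0.0009, 0.0002, -0.0006]
0.09 [-0.0, 0.0015, 0.0268] [-0.0009, 0.0002, -0.0006]
side [215 157]
axis under [361. 262.]
disc top [361. 219.]
nose [381. 132.]
rim+e [305. 212.]
rim-e [418. 227.]
top [218 154]
axis under [360. 281.]
disc top [363. 277.]
nose [333. 200.]
rim+e [310. 302.]
rim-e [416. 253.]
```

View pics/iside.png

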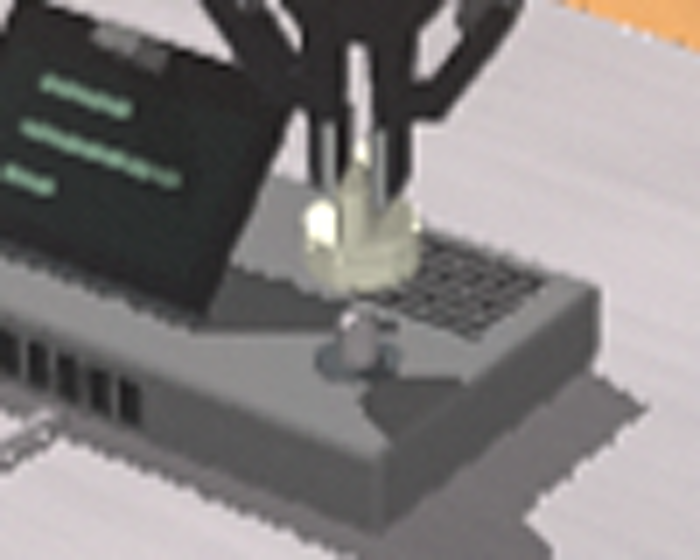

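View pics/itop.png

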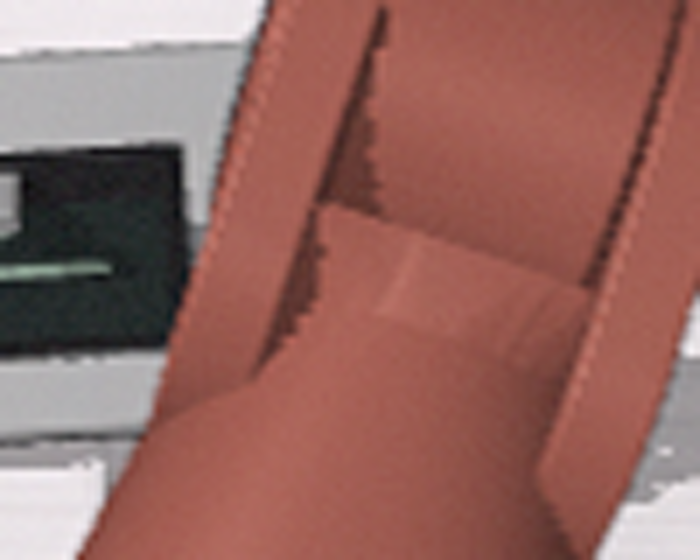

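Emit:
{"name": "arm_command", "arguments": {"translation": [[0,0.001,0.01],[0,0.001,0.02],[0,0.001,0.02],[0,0.001,0.02]], "rotation": [[0,0,0],[0,0,0],[0,0,0],[0,0,0]]}}

```text
time_s: 17.38
tool_pos: [0.5446, -0.037, 0.0963]
ee_rot: [0.0, -0.223, 0.975, -0.001]
ft_force: [0.2, -0.4, -0.3]
grip_width: 0.0119
```

```bash
python3 k.py .09 .086 .074
python3 - <<'E'
from h import *
s=snapshot("side"); c=proj(s,[.5457,-.037,.08])[0].astype(int); 
a=s["pixels"][c[1]-30:c[1]+30,c[0]-40:c[0]+40]
cv2.imwrite(f"pics/j.png",cv2.resize(cv2.convertScaleAbs(a,alpha=1.6,beta=10),None,fx=9,fy=9,interpolation=2))
E
```

```text
[ 0.54464053 -0.03702909  0.09634588] [ 0.2 -0.4 -0.3] [-0.01  0.03 -0.04] 0.011893007385392788 17.375
0.09 [0.0002, -0.0004, 0.0063] [-0.0007, 0.0001, -0.0001]
0.086 [0.0002, -0.0004, 0.0103] [-0.0007, 0.0001, -0.0001]
0.074 [0.0002, -0.0004, 0.0223] [-0.0007, 0.0001, -0.0001]
```

View pics/j.png

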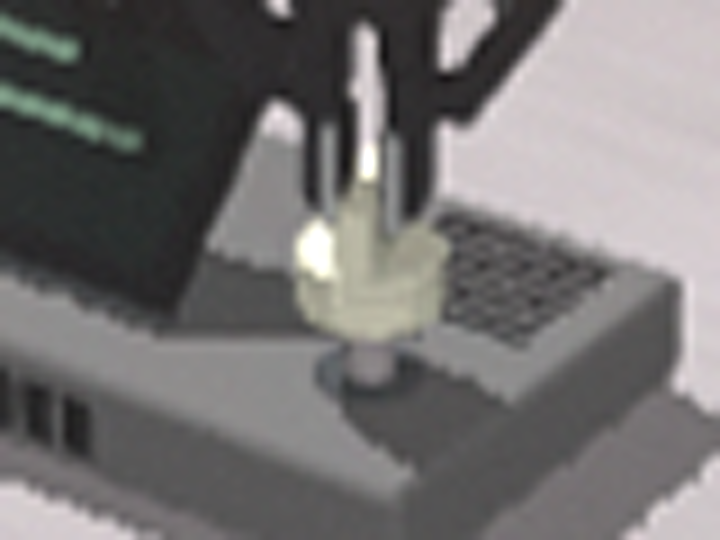

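The knob is centred over the shaft in the side view (disc x about 371, shaft x about 370). I'll descend in small steps.

Emit:
{"name": "arm_command", "arguments": {"translation": [[0,0,0.003],[0,0,0.006],[0,0,0.008],[0,0,0.008]], "rotation": [[0,0,0],[0,0,0],[0,0,0],[0,0,0]]}}

```text
time_s: 17.92
tool_pos: [0.5446, -0.0371, 0.0881]
ee_rot: [0.0, -0.223, 0.975, -0.001]
ft_force: [-0.3, -0.6, -0.9]
grip_width: 0.0123
```

Emit:
{"name": "arm_command", "arguments": {"translation": [[0,0,0.002],[0,0,0.004],[0,0,0.004]], "rotation": [[0,0,0],[0,0,0],[0,0,0]]}}

```text
time_s: 18.3
tool_pos: [0.5448, -0.0373, 0.0847]
ee_rot: [0.001, -0.223, 0.975, -0.001]
ft_force: [-2.3, -0.3, 4.0]
grip_width: 0.0121
```

Emit:
{"name": "arm_command", "arguments": {"translation": [[0,0,0.002],[0,0,0.004],[0,0,0.004]], "rotation": [[0,0,0],[0,0,0],[0,0,0]]}}

```text
time_s: 18.68
tool_pos: [0.545, -0.0373, 0.081]
ee_rot: [0.001, -0.223, 0.975, -0.001]
ft_force: [-1.3, 0.1, 8.2]
grip_width: 0.0122
```

```bash
python3 k.py .074
python3 - <<'E'
from h import *
s=snapshot("side"); c=proj(s,[.5457,-.037,.08])[0].astype(int); 
a=s["pixels"][c[1]-30:c[1]+30,c[0]-40:c[0]+40]
cv2.imwrite(f"pics/j2.png",cv2.resize(cv2.convertScaleAbs(a,alpha=1.6,beta=10),None,fx=9,fy=9,interpolation=2))
E
```

```text
[ 0.54495174 -0.03729506  0.08103963] [-1.3  0.1  8.2] [-0.02  0.77 -0.01] 0.012238309896209849 18.675
0.074 [0.0004, -0.0, 0.007] [-0.001, 0.0002, -0.0001]
```

View pics/j2.png

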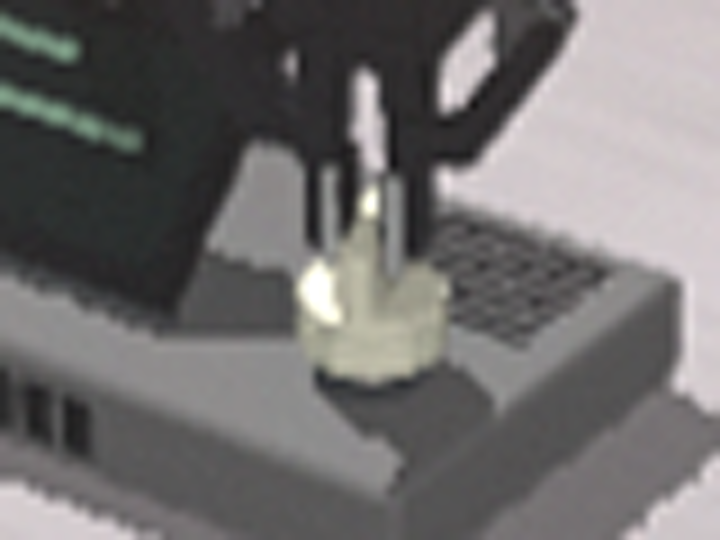

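Force is rising like the spring alone (8 N), with a moment and Fx<0, so the knob looks slightly jammed sideways. I'll ease it toward −x with a small wiggle.

Emit:
{"name": "arm_command", "arguments": {"translation": [[0.0005,0,0],[0.001,0,0],[0.001,0,0],[0.001,0,0.001]], "rotation": [[0,0,0],[0,0,0.01],[0,0,-0.01],[0,0,0]]}}

```text
time_s: 19.23
tool_pos: [0.5438, -0.0375, 0.0791]
ee_rot: [0.0, -0.222, 0.975, -0.001]
ft_force: [-1.1, -1.1, -0.5]
grip_width: 0.0122
```

```bash
python3 k.py .074
```

```text
[ 0.54379485 -0.03747605  0.07908253] [-1.1 -1.1 -0.5] [ 0.02 -0.02 -0.07] 0.012227113990731356 19.225
0.074 [-0.0007, -0.0004, 0.0051] [-0.0006, 0.0001, -0.001]
```

It came free: the force dropped to about 0 and the knob slid on. Pressing on.

Emit:
{"name": "arm_command", "arguments": {"translation": [[0,0,0.001],[0,0,0.002],[0,0,0.002]], "rotation": [[0,0,0],[0,0,0],[0,0,0]]}}

```text
time_s: 19.6
tool_pos: [0.5439, -0.0376, 0.0774]
ee_rot: [0.0, -0.223, 0.975, -0.001]
ft_force: [0.8, 0.2, -1.3]
grip_width: 0.0125
```

Emit:
{"name": "arm_command", "arguments": {"translation": [[0,0,0.001],[0,0,0.002],[0,0,0.002]], "rotation": [[0,0,0],[0,0,0],[0,0,0]]}}

```text
time_s: 19.98
tool_pos: [0.544, -0.0376, 0.0757]
ee_rot: [0.001, -0.223, 0.975, -0.001]
ft_force: [-1.5, -0.1, 3.8]
grip_width: 0.0124
```

Emit:
{"name": "arm_command", "arguments": {"translation": [[0,0,0.001],[0,0,0.002],[0,0,0.002]], "rotation": [[0,0,0],[0,0,0],[0,0,0]]}}

```text
time_s: 20.35
tool_pos: [0.544, -0.0376, 0.0738]
ee_rot: [0.001, -0.223, 0.975, -0.001]
ft_force: [-2.1, 0.3, 7.2]
grip_width: 0.0122
```

Emit:
{"name": "arm_command", "arguments": {"translation": [[0,0,0.001],[0,0,0.002],[0,0,0.002]], "rotation": [[0,0,0],[0,0,0],[0,0,0]]}}

```text
time_s: 20.72
tool_pos: [0.5441, -0.0376, 0.072]
ee_rot: [0.001, -0.223, 0.975, -0.001]
ft_force: [-2.4, 0.9, 8.5]
grip_width: 0.0127
```

```bash
python3 k.py .072
```

```text
[ 0.54405183 -0.0376385   0.07200044] [-2.4  0.9  8.5] [0.26 0.63 0.02] 0.01271197781156154 20.725
0.072 [-0.0006, -0.0001, 0.0] [-0.0009, 0.0003, -0.0001]
```

Emit:
{"name": "arm_command", "arguments": {"translation": [[0.0003,0,0.0005],[0.0005,0,0.001],[0.0005,0,0.001]], "rotation": [[0,0,0],[0,0,0],[0,0,0]]}}

```text
time_s: 21.1
tool_pos: [0.544, -0.0377, 0.0713]
ee_rot: [0.001, -0.223, 0.975, -0.001]
ft_force: [-2.9, 2.2, 9.0]
grip_width: 0.0122
```

```bash
python3 k.py .072
python3 - <<'E'
from h import *
s=snapshot("side"); c=proj(s,[.5457,-.037,.08])[0].astype(int); 
a=s["pixels"][c[1]-30:c[1]+30,c[0]-40:c[0]+40]
cv2.imwrite(f"pics/l.png",cv2.resize(cv2.convertScaleAbs(a,alpha=1.6,beta=10),None,fx=9,fy=9,interpolation=2))
for zu in(.047,.050,.053,.057):
  P=np.array([[.5452+.024*np.cos(t),-.0371+.024*np.sin(t),zu] for t in np.linspace(0,2*np.pi,60)]); q=((proj(s,P)-c+[40,30]+.5)*9-.5); print(zu,"lowest",q[q[:,1].argmax()].round(), "x",q[:,0].min().round(),q[:,0].max().round())
cv2.imwrite("pics/l_full.png",s["pixels"])
t=snapshot("top"); cv2.imwrite("pics/l_top.png",t["pixels"])
E
```

```text
[ 0.54395841 -0.0376942   0.07127228] [-2.9  2.2  9. ] [ 0.48  0.47 -0.03] 0.012186096181776351 21.1
0.072 [-0.0007, -0.0001, -0.0007] [-0.0009, 0.0006, -0.0001]
0.047 lowest [369. 407.] x 297.0 444.0
0.05 lowest [369. 400.] x 296.0 444.0
0.053 lowest [369. 392.] x 296.0 444.0
0.057 lowest [369. 381.] x 296.0 444.0
```

View pics/l.png

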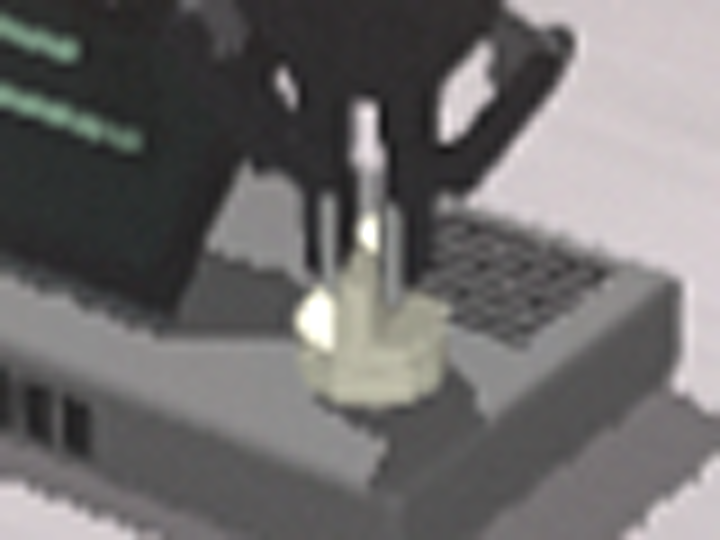

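View pics/l_full.png

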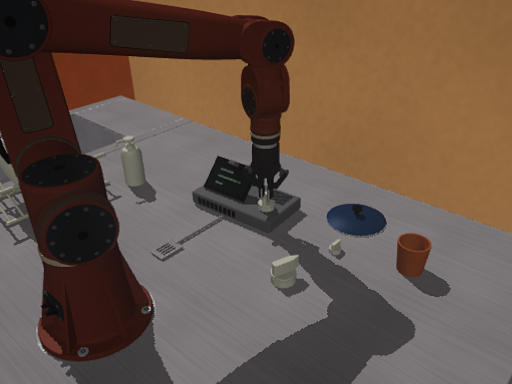

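View pics/l_top.png

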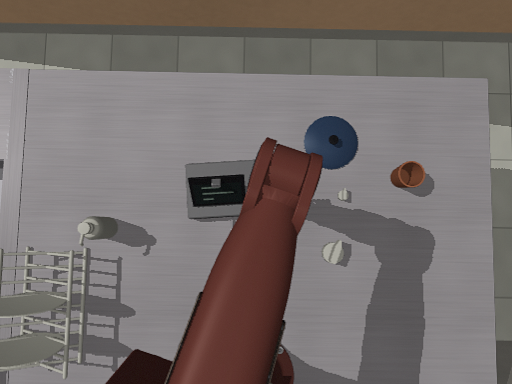

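Emit:
{"name": "arm_command", "arguments": {"translation": [[0,0,0],[0,0,0],[0,0,0.0003],[0,0,0.0003]], "rotation": [[0,0,0],[0,0,0],[0,0,0],[0,0,0]]}}

```text
time_s: 21.7
tool_pos: [0.544, -0.0377, 0.0711]
ee_rot: [0.001, -0.223, 0.975, -0.001]
ft_force: [-1.6, 2.0, 9.5]
grip_width: 0.0121
```

```bash
python3 k.py .072
python3 - <<'E'
from h import *
s=snapshot("side")
cv2.imwrite("pics/m.png",cv2.resize(cv2.convertScaleAbs(s["pixels"][110:230,180:310],alpha=2.,beta=20),None,fx=5,fy=5,interpolation=2))
E
```

```text
[ 0.54399922 -0.03770854  0.07112087] [-1.6  2.   9.5] [0.44 0.5  0.06] 0.01213690998470022 21.7
0.072 [-0.0006, -0.0001, -0.0009] [-0.0009, 0.0006, -0.0001]
```

View pics/m.png

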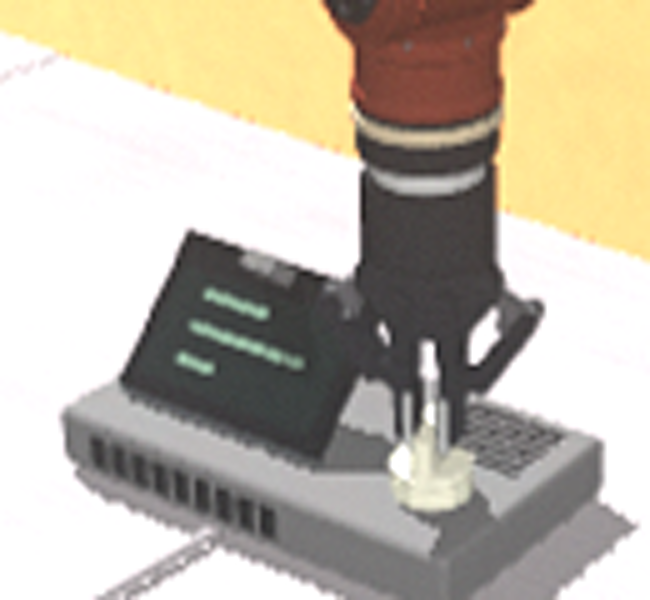

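The display's far-left corner hasn't moved (190,230 in the crop). The knob is down at the housing with a steady 9.5 N push-back. Handing in.

```bash
python3 -c "
from bench import *
print(sign_off())"
```

```text
the job is handed in; nothing more can be done
None
```

I finished both steps in the order asked and handed in at about 22 s, with the knob still gripped and pressed in. No verdict was reported.

- **Display:** it stands by itself at about 0.765 rad (44°). I measured that from the side view before letting go, and its visible corner was in the same place at the end.
- **Knob:** I turned the middle-sized knob's nose to about 0.45 rad (world), to match the shaft's flat as seen in the top view, and pushed it fully home. In the last picture and the arm pose its underside is about 2 mm above the radio's top, which is at or close to the press stop. The 9.5 N push-back means about 5 to 6 mm of the 6 mm travel.
- **Other things:** the cup, dispenser, pan lid and spoon look unmoved by eye in the last pictures.

**What went wrong or disagreed:**
- **Fingertip position:** the pictures put the shut fingertips at about the TCP, not 25 mm ahead as the text says. My first grasp of the lug closed on air because of this.
- **Joint limit:** while lifting, the arm ran into its limit on joints 2 and 3. The lug slipped in the pads, with about 36 N on the wrist. I regrasped it with the tool steeper and finished the lift.
- **Knob jam:** the knob jammed lightly at about 8 N on the way down. Moving it 1 mm sideways freed it.
- **Shaft angle:** the angle rests on the top view. The side-view fit was too weak to confirm it, but the knob slid on freely with almost no force.
- **Side load:** about 2.5 N of side force and under 0.7 N m of moment remained at the end.

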